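Stir a door key into the polishing beads and put the stirrer away

ROBOT

A 7-joint arm with a two-finger parallel gripper is mounted at the origin on a cart in front of the work surface, level with it; the furniture and walls round the work are solid. World frame = base frame: x ahead of the robot, y to its left, z up, the work surface at z = 0. Lengths are in m, angles in rad, forces in N, time in s.
With the tool pointing down it reaches from about 0.4 to 0.85 m from the base axis. Payload 4.5 kg.
Tool frame: the origin (TCP) lies midway between the tips of the shut fingers; the grasp point (between the pads) lies 19 mm behind it; z points along the fingers, y is the direction in which the jaws open and shut (so a half turn about z gives the same grasp; the last joint's range is limited). The gripper opens to 88 mm and grips with 3 to 60 N. Pads are 18 mm wide; open, the fingers measure 123 mm over their backs; the gripper's body (75 mm by 187 mm) begins 45 mm behind the grasp point.
Start: joints at [1.344, 0.689, -0.195, 1.565, 0.157, 0.902, -0.215], TCP at [0.161, -0.604, 0.201] pointing down, gripper open.
Joint ranges: [-3.01, 3.01], [-0.46, 2.08], [-1.47, 1.51], [0.13, 2.56], [-1, 4.14], [0.04, 2.09], [-2.66, 2.66]. Speed limits (rad/s): [2.57, 2.57, 3.14, 3.14, 3.14, 3.14, 3.14].

INTERFACE

Orientations are given as a unit quaternion [x, y, z, w].
In Python, from plant import r gives the robot as it stands. The module is installed in compiled form; this text tells all that it offers.
- The arm moves only by the shell command python3 -m jog 'ROWS' [FORCE]. ROWS is JSON, a list of rows, each an object with "translation": the shift along the tool's x, y, z in units of 40 mm (1.0 is 40 mm), a list of three; "twist": the turn about the tool's z in units of 6 degrees (1.0 is 6 degrees); "claw": the opening in per cent of the stroke, from 0 (shut) to 100 (fully open). A call has 1 to 20 rows; each row shifts and turns the commanded pose from where the row before left it, along the tool's axes as they then stand; what a row does not reach is not made up. A row lasts 1/12 s, in which the tool goes at most 41.7 mm and 7.16 degrees, less where a joint would pass 70% of its speed; a pose out of reach is approached as far as the arm can. A call is refused whole if a number of a shift passes 1 or a number of a turn 1, either way. A call with a gripper value outside its range is refused whole. The fingers move at their own pace and stop on an object; FORCE is the grip in N (left out, the last holds). Time passes only in rows, so rows that do not move let the fingers close. It gives the time, the measured TCP pose, the force and the opening at its end, in the units of the state.
- r.get_state(): the state, without advancing time (a new reading comes with each control period).
- r.snapshot(name): name is "scene" or "top" or "wrist"; returns a dict with "img" (420x560x3 uint8, red, green, blue), "fx", "fy", "cx", "cy" (pixels), "dist_coeffs" ([k1, k2, p1, p2, k3] as OpenCV has them; the pictures are not rectified), "origin" and "rotation" of the camera in the world; the wrist camera has in their place "T_tool_cam" (4x4, takes a point from camera to tool coordinates, whose origin is the TCP and whose axes are the flange's). Camera axes: x right, y up, looking along -z (the intrinsics and any distortion apply to the point x, -y, -z); pixel columns grow to the right and rows downward; lengths in m; the calibration is good to about 2 mm. A picture is of the moment at which its call begins: read the wrist's pose just before it. There is no depth.
- r.finish_job(): hands the job in, once; it reports no verdict.
Trained networks look in the newest picture that a camera, given by its name, has taken for a name from the list of things; names that differ only in an ending like _2 or _b are one class to them, and where a whole thing is asked for, a point or a joint stands for the part that bears it (a point fixed in the world has none). Each returns a list of dicts, best first, with "confidence" (0 to 1); they miss things now and then, are a little off and sometimes report something else, mostly with a low value. They report only what shows in the picture. A call takes as long as a camera call.
- r.spot_in(label, camera): "rect" ([left, top, right, bottom] in pixels, round what is visible of it).
- r.spot_point(label, camera): "location" ([row, column] in pixels: a listed point, or the origin of a listed thing).
The state is a dict: "clock": time; "q": joint angles; "qd": joint speeds; "joint_torque": joint torques, N m; "tool_pos": TCP position; "eef_rot": TCP orientation; "contact_force": force on the tool from outside, world axes, zero at the start; "moment": the same for the moment, N m; "opening": opening from 0.0 (shut) to 1.0 (fully open).
Only numpy, scipy, OpenCV 4.12 (cv2) and the standard library are available. Lean on these libraries where they do the work, as an engineer would, in place of code of your own. Each camera call takes 0.05 s, during which the arm holds its last target. There are 200 camera calls.

TASK

Lay the door key in the steel dish of polishing beads and let it go. Then take the stirrer by its handle and, with its vanes down near the bottom of the dish and starting on the side farthest from the robot, stir two full wide turns round its floor counter-clockwise as seen from above, back to the far side, sweeping the beads along and spilling none. Lift the stirrer out, press it upright fully home into the cross-shaped foam cutout of the case, let go, and leave the tape measure, oil bottle and jar where they are.

Things in the scene. Friction and masses are not known exactly. Their poses are not given: they have to be found in the camera images.
- dish: Round open steel dish with sloping sides, 194 mm across the rim, 55 mm high, fixed to the bench, with six loose beads in it. Origin: centre of its underside, on the bench; axes always parallel to the world's (x away from the robot, y to the robot's left). Inner floor flat, 6 mm above the origin, radius about 65 mm, from there the side slopes up and out to the rim, inner radius 93 mm.
- door_key: Door key (the only one) lying flat on the bench: 66 mm long (its y), 12 g. At its +y end a round black bow 31 mm across (its x) and 8 mm thick, bow centre 17 mm from the origin towards +y; the bare metal blade, 3 mm thick, points to -y. Origin: middle of its length, on the underside. It can be gripped across the bow from above.
- stirrer: Hand stirrer standing upright, 122 mm tall, 0.15 kg. Foot: four upright metal vanes in a cross along its x and y, 40 mm from tip to tip, 6 mm thick, 40 mm high, ends rounded below; then a 12 mm round stem; on top a square wooden handle 26 x 26 mm (62 to 122 mm above the foot), sides parallel to the vanes. Origin: centre of the foot's underside, z up. Alike after a quarter turn about z.
- stirrer_foot (a point): Centre of the underside of the stirrer's vanes (same point as the stirrer's origin).
- stirrer_handle (a point): Middle of the stirrer's square handle, 92 mm above its foot.
- case: Low grey case, 108 mm square, 60 mm high, fixed to the bench, full of dark foam with one cross-shaped cutout in the middle of its top for the stirrer's vanes. Origin: centre of its underside on the bench; x and y run along the arms of the cross, z up. Slots 10 mm wide, 52 mm end to end, 48 mm deep. Stirrer seated: its foot on the cutout's floor, the whole handle above the foam.
- cutout_floor (a point): Centre of the cutout's floor, 12 mm above the bench; axes as the case's.
- cutout_mouth (a point): Centre of the cutout at the foam's top, 60 mm above the bench. 18 mm below it a springy foam lip bulges in at each of the four slot ends (38 mm free between opposite lips before they yield) and squeezes the vane tips: pushing the stirrer past them takes up to about 10 N, more than its weight.
- lid_box: Large clear storage box with a white lid, fixed on the bench behind the case and the stirrer: 176 mm deep (x), 335 mm wide (y), about 150 mm high. Origin: centre of its underside. Keep hand and load in front of it or well above it.
- tape_measure: Tape measure standing on the bench, 33 x 70 x 60 mm high, bystander. Origin: centre of its underside.
- oil_bottle: Small oil bottle, 45 mm across, 133 mm high, bystander. Origin: centre of its underside.
- screw_jar: Clear jar with a screw lid, 65 mm across, 99 mm high, bystander behind the dish. Origin: centre of its underside.
- bead_0_center (a point): Centre of one of the six smooth, slippery red-brown ceramic beads in the dish: barrel-shaped, 26 mm across, 24 mm high, 15 g, at the start standing in a rough ring about 50 mm from the dish's centre (bead 0 at 30 degrees from the dish's x axis towards y, the others every 60 degrees on).
- bead_1_center (a point): Centre of one of the six smooth, slippery red-brown ceramic beads in the dish: barrel-shaped, 26 mm across, 24 mm high, 15 g, at the start standing in a rough ring about 50 mm from the dish's centre.
- bead_2_center (a point): Centre of one of the six smooth, slippery red-brown ceramic beads in the dish: barrel-shaped, 26 mm across, 24 mm high, 15 g, at the start standing in a rough ring about 50 mm from the dish's centre.
- bead_3_center (a point): Centre of one of the six smooth, slippery red-brown ceramic beads in the dish: barrel-shaped, 26 mm across, 24 mm high, 15 g, at the start standing in a rough ring about 50 mm from the dish's centre.
- bead_4_center (a point): Centre of one of the six smooth, slippery red-brown ceramic beads in the dish: barrel-shaped, 26 mm across, 24 mm high, 15 g, at the start standing in a rough ring about 50 mm from the dish's centre.
- bead_5_center (a point): Centre of one of the six smooth, slippery red-brown ceramic beads in the dish: barrel-shaped, 26 mm across, 24 mm high, 15 g, at the start standing in a rough ring about 50 mm from the dish's centre.

How it is judged:
By the outcome, as a careful person would: the job done as asked, in the order asked, and still so for the second after the job is handed in, with the robot touching nothing.
It also fails if it takes over 72 s, if anything falls off the work surface, if the arm or the gripper's body presses on something with over 40 N, if the wrist force passes 120 N, or if a joint passes its speed limit or range.

## Working session

There is one attempt and no reset: what is moved stays moved. The work goes in short steps, Python scripts to look and compute and a shell command to move; the robot and the scene stay as the last step left them, time stands still between calls to the robot, and variables do not carry over. Pictures are saved under pics/ and viewed, about 8 in all and at most 12, crops included, and the job is handed in when it is done.

```bash
mkdir -p pics; cat > h.py <<'E'
import numpy as np, cv2, json
from plant import r
from scipy.spatial.transform import Rotation as R
def snap(n):
    st=r.get_state(); s=r.snapshot(n)
    if 'T_tool_cam' in s:
        T=np.eye(4);T[:3,:3]=R.from_quat(st['eef_rot']).as_matrix();T[:3,3]=st['tool_pos']
        C=T@np.array(s['T_tool_cam']);s['rotation']=C[:3,:3];s['origin']=C[:3,3]
    s['rotation']=np.array(s['rotation']);s['origin']=np.array(s['origin'])
    return s
def K(s): return np.array([[s['fx'],0,s['cx']],[0,s['fy'],s['cy']],[0,0,1.]]),np.array(s['dist_coeffs'],float)
def ray(s,row,col):
    k,d=K(s);u=cv2.undistortPoints(np.array([[[col,row]]],float),k,d)[0,0]
    return s['rotation']@np.array([u[0],-u[1],-1.])
def at_z(s,row,col,z):
    v=ray(s,row,col);return s['origin']+v*(z-s['origin'][2])/v[2]
def proj(s,p):
    q=(np.atleast_2d(p)-s['origin'])@s['rotation'];q=q*[1,-1,-1]
    k,d=K(s);return cv2.projectPoints(q,np.zeros(3),np.zeros(3),k,d)[0][:,0]
def save(s,name,crop=None,scale=1):
    im=s['img'][:,:,::-1]
    if crop: im=im[crop[1]:crop[3],crop[0]:crop[2]]
    cv2.imwrite('pics/'+name,cv2.resize(im,None,fx=scale,fy=scale))
E
python3 - <<'E'
from h import *
np.set_printoptions(precision=4,suppress=True)
st=r.get_state();print(st['tool_pos'],st['eef_rot'],R.from_quat(st['eef_rot']).as_matrix(),st['contact_force'],st['opening'],st['clock'])
Z=dict(dish=0,door_key=0,stirrer=0,stirrer_handle=.092,case=0,cutout_mouth=.06,lid_box=0,tape_measure=0,oil_bottle=0,screw_jar=0)
ims=[]
for c in('scene','top'):
    s=snap(c);save(s,c+'0.png');ims.append(s['img'])
    print(c,s['origin'],s['rotation'].tolist(),s['fx'])
    for l,z in Z.items():
        for d in r.spot_point(l,c)[:2]: print(l,np.round(d['location']),round(d['confidence'],2),at_z(s,*d['location'],z))
E
```

```text
[ 0.161  -0.6032  0.2004] [ 0.9915  0.1301 -0.0002 -0.0009] [[ 0.9662  0.258  -0.0006]
 [ 0.258  -0.9662  0.0018]
 [-0.0001 -0.0018 -1.    ]] [ 0.0359 -0.7972 -0.3807] 1.002766036162309 0.0
scene [-0.3907 -0.0956  1.2859] [0.24764359049205364, -0.2314657322114633, -0.6312159576536384, 0.6976121284090575] 494.4952519291714Traceback (most recent call last):
  File "<stdin>", line 10, in <module>
  File "h.py", line 16, in at_z
    v=ray(s,row,col);return s['origin']+v*(z-s['origin'][2])/v[2]
  File "h.py", line 14, in ray
    return s['rotation']@np.array([u[0],-u[1],-1.])
           ~~~~~~~~~~~~~^~~~~~~~~~~~~~~~~~~~~~~~~~~
ValueError: matmul: Input operand 1 has a mismatch in its core dimension 0, with gufunc signature (n?,k),(k,m?)->(n?,m?) (size 3 is different from 4)
```

Rotation is a quaternion.

```bash
sed -i "s|    return s$|    if s['rotation'].size==4: s['rotation']=R.from_quat(s['rotation']).as_matrix()\n    return s|" h.py
python3 - <<'E'
from h import *
np.set_printoptions(precision=4,suppress=True)
Z=dict(dish=0,door_key=0,stirrer=0,stirrer_handle=.092,case=0,cutout_mouth=.06,lid_box=0,tape_measure=0,oil_bottle=0,screw_jar=0)
for c in('scene','top'):
    s=snap(c);save(s,c+'0.png')
    print(c,s['origin'],s['rotation'].tolist(),s['fx'])
    for l,z in Z.items():
        for d in r.spot_point(l,c)[:2]: print(l,np.round(d['location']),round(d['confidence'],2),at_z(s,*d['location'],z))
a=cv2.imread('pics/scene0.png');b=cv2.imread('pics/top0.png')
E
```

```text
scene [-0.3907 -0.0956  1.2859] [[0.09598005923042274, 0.7660458054075944, -0.6355797764620539], [-0.9953298254104702, 0.08047813378320845, -0.05330861685632632], [0.010313431945145557, 0.6377280721437639, 0.7701925338000304]] 494.4952519291714
dish [256. 177.] 0.81 [0.4782 0.2876 0.    ]
stirrer [267. 313.] 0.8 [ 0.4821 -0.1449  0.    ]
stirrer_handle [249. 320.] 0.58 [ 0.4878 -0.1596  0.092 ]
cutout_mouth [249. 252.] 0.61 [0.4884 0.046  0.06  ]
cutout_mouth [204. 208.] 0.53 [0.6534 0.214  0.06  ]
tape_measure [234. 360.] 0.61 [ 0.6313 -0.2928  0.    ]
oil_bottle [257. 252.] 0.68 [0.5022 0.0502 0.    ]
oil_bottle [219. 390.] 0.59 [ 0.7065 -0.3981  0.    ]
screw_jar [201. 207.] 0.84 [0.722  0.2352 0.    ]
top [ 0.5471 -0.0417  1.0235] [[-0.025393780524186504, 0.9981252091601311, -0.0556886231624905], [-0.9989634173947335, -0.027441450460382488, -0.036318831254130726], [-0.037778917635701126, 0.05470862487464666, 0.997787412100694]] 388.6029707735517
dish [274. 164.] 0.79 [0.4734 0.2912 0.    ]
door_key [265. 398.] 0.55 [ 0.4824 -0.3187  0.    ]
stirrer [266. 330.] 0.51 [ 0.4823 -0.145   0.    ]
stirrer_handle [267. 334.] 0.78 [ 0.4872 -0.1451  0.092 ]
case [263. 256.] 0.57 [0.4963 0.0481 0.    ]
cutout_mouth [265. 254.] 0.76 [0.4937 0.0474 0.06  ]
cutout_mouth [202. 389.] 0.36 [ 0.6394 -0.2871  0.06  ]
tape_measure [201. 388.] 0.54 [ 0.6498 -0.3021  0.    ]
oil_bottle [183. 426.] 0.69 [ 0.693  -0.4003  0.    ]
screw_jar [182. 194.] 0.71 [0.7146 0.2096 0.    ]
```

View pics/top0.png

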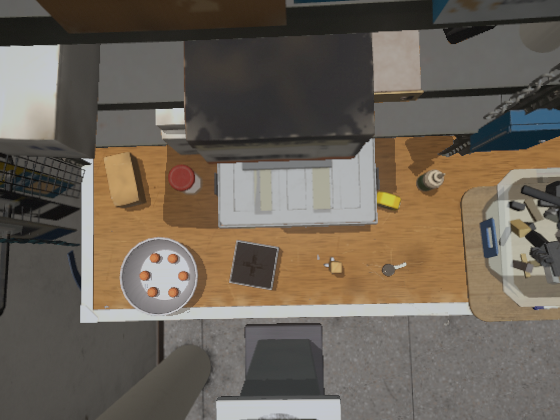

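View pics/scene0.png

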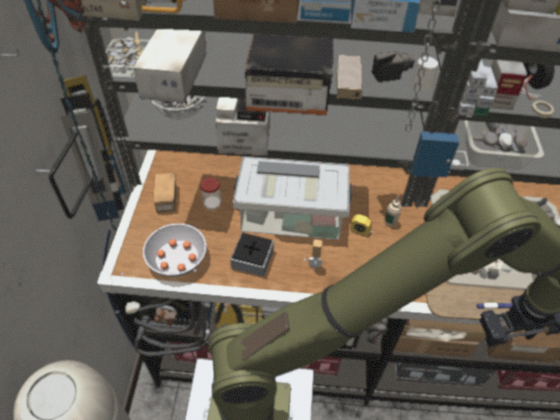

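Top view: dish left (160,275), case (254,265), stirrer (333,266), key with its bow (388,270) and its blade tip at (405,265) to the right. Scene view agrees. Now I'll move over the key.

```bash
python3 -m jog '[{"translation":[0.76,-0.42,0],"twist":0,"claw":100},{"translation":[0.76,-0.42,0],"twist":0,"claw":100},{"translation":[0.76,-0.42,0],"twist":0,"claw":100},{"translation":[0.76,-0.42,0],"twist":0,"claw":100},{"translation":[0.76,-0.42,0],"twist":0,"claw":100},{"translation":[0.76,-0.42,0],"twist":0,"claw":100},{"translation":[0.76,-0.42,0],"twist":0,"claw":100},{"translation":[0.76,-0.42,0],"twist":0,"claw":100},{"translation":[0.76,-0.42,0],"twist":0,"claw":100},{"translation":[0.76,-0.42,0],"twist":0,"claw":100},{"translation":[0.76,-0.42,0],"twist":0,"claw":100},{"translation":[0.76,-0.42,0],"twist":0,"claw":100},{"translation":[0,0,0],"twist":-1,"claw":100},{"translation":[0,0,0],"twist":-1,"claw":100},{"translation":[0,0,0],"twist":-1,"claw":100},{"translation":[0,0,0],"twist":-1,"claw":100},{"translation":[0,0,0],"twist":-1,"claw":100},{"translation":[0,0,0],"twist":-1,"claw":100},{"translation":[0,0,0],"twist":-1,"claw":100},{"translation":[0,0,0],"twist":-1,"claw":100}]'
python3 -m jog '[{"translation":[0,0,0],"twist":-1,"claw":100},{"translation":[0,0,0],"twist":-1,"claw":100},{"translation":[0,0,0],"twist":-1,"claw":100},{"translation":[0,0,0],"twist":-1,"claw":100},{"translation":[0,0,0],"twist":-1,"claw":100},{"translation":[0,0,0],"twist":-1,"claw":100},{"translation":[0,0,0],"twist":-1,"claw":100},{"translation":[0,0,0],"twist":0,"claw":100},{"translation":[0,0,0],"twist":0,"claw":100}]'
python3 - <<'E'
from h import *
np.set_printoptions(precision=4,suppress=True)
st=r.get_state();print(st['q'],R.from_quat(st['eef_rot']).as_matrix())
s=snap('wrist');save(s,'w1.png')
print(s['origin'],s['rotation'])
for l in('door_key','stirrer'):
  for d in r.spot_point(l,'wrist')[:2]: print(l,d,at_z(s,*d['location'],0.))
E
```

```text
clock: 2.87
tool_pos: [0.4617, -0.3151, 0.2013]
eef_rot: [0.852, 0.524, 0.0, 0.0]
contact_force: [0.3, -0.5, -0.1]
opening: 1.0
clock: 3.62
tool_pos: [0.4616, -0.3151, 0.2012]
eef_rot: [0.61, 0.792, 0.0, -0.0]
contact_force: [0.4, 0.0, 0.6]
opening: 1.0
[ 0.8775  0.6557 -0.6116  1.7552  0.4706  0.8812  0.3148] [[-0.2548  0.967   0.0002]
 [ 0.967   0.2548  0.0002]
 [ 0.0002  0.0002 -1.    ]]
[ 0.4427 -0.2395  0.3835] [[ 0.9672 -0.2422 -0.0771]
 [ 0.2542  0.9226  0.2903]
 [ 0.0008 -0.3003  0.9538]]
door_key {'location': [169.9, 294.2], 'confidence': 0.71} [ 0.4796 -0.3065  0.    ]
stirrer {'location': [35.1, 344.4], 'confidence': 0.96} [ 0.4925 -0.1511  0.    ]
```

View pics/w1.png

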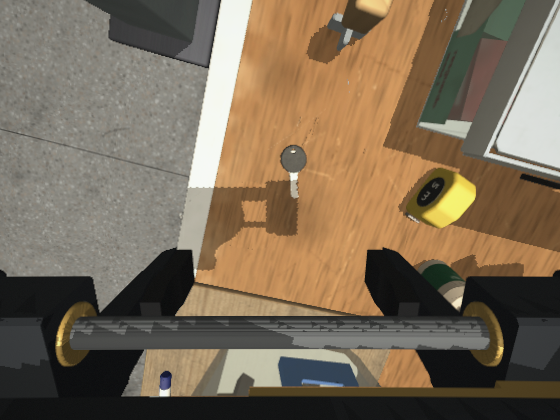

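Key in the wrist view: bow at col 293, row 159; tip at col 294, row 197. It is almost in line with the tool's x.

```bash
python3 - <<'E'
from h import *
np.set_printoptions(precision=4,suppress=True)
s=snap('wrist');im=s['img'];k=im[135:210,270:320].astype(int)
# dark bow pixels / bright blade
sat=k.max(2)-k.min(2);m=(sat<35)&(k.sum(2)>90)
ys,xs=np.nonzero(m);
n,lab,stt,cen=cv2.connectedComponentsWithStats(m.astype(np.uint8));i=1+np.argmax(stt[1:,4]);ys,xs=np.nonzero(lab==i)
x0=270;y0=135
bow=stt[i];print(bow+[x0,y0,0,0,0])
P=np.array([at_z(s,y+y0,x+x0,.005)[:2] for y,x in zip(ys,xs)])
# bow circle: mask pixels
bm=(lab==i).astype(np.uint8);op=cv2.morphologyEx(bm,cv2.MORPH_OPEN,np.ones((13,13),np.uint8))
c=np.argwhere(op).mean(0);B=at_z(s,c[0]+y0,c[1]+x0,.008);t=ys.max();tx=xs[ys>=t-2].mean()
Tp=at_z(s,t+y0,tx+x0,.002);print(c+[y0,x0],B,Tp,np.linalg.norm((B-Tp)[:2]))
a=(B-Tp)[:2];print('key y angle',np.degrees(np.arctan2(a[1],a[0])))
T=R.from_quat(r.get_state()['eef_rot']).as_matrix();print('tool y ang',np.degrees(np.arctan2(T[1,1],T[0,1])),'shift units',T.T@(np.array([B[0],B[1],0.0])-r.get_state()['tool_pos'])/.04)
E
```

```text
[281 145  25  53 719]
[160.007  292.9509] [ 0.4742 -0.2941  0.008 ] [ 0.4883 -0.3393  0.002 ] 0.047336708967189105
key y angle 107.34438804345517
tool y ang 14.859545034529182 shift units [0.4266 0.4372 5.0323]
```

```bash
python3 -m jog '[{"translation":[0.42,0.44,0.5],"twist":-0.4,"claw":60},{"translation":[0,0,0.8],"twist":0,"claw":60},{"translation":[0,0,0.8],"twist":0,"claw":60},{"translation":[0,0,0.8],"twist":0,"claw":60},{"translation":[0,0,0.8],"twist":0,"claw":60},{"translation":[0,0,0.6],"twist":0,"claw":60},{"translation":[0,0,0.3],"twist":0,"claw":60},{"translation":[0,0,0.3],"twist":0,"claw":60},{"translation":[0,0,0],"twist":0,"claw":60},{"translation":[0,0,0],"twist":0,"claw":60}]' 10
python3 -m jog '[{"translation":[0,0,0],"twist":0,"claw":20},{"translation":[0,0,0],"twist":0,"claw":20},{"translation":[0,0,0],"twist":0,"claw":20},{"translation":[0,0,0],"twist":0,"claw":20},{"translation":[0,0,0],"twist":0,"claw":20},{"translation":[0,0,0],"twist":0,"claw":20},{"translation":[0,0,0],"twist":0,"claw":20},{"translation":[0,0,0],"twist":0,"claw":20}]' 10
```

```text
clock: 4.65
tool_pos: [0.4749, -0.2944, 0.0057]
eef_rot: [0.592, 0.806, 0.0, 0.0]
contact_force: [-0.4, 0.2, 0.7]
opening: 0.601
clock: 5.32
tool_pos: [0.4743, -0.2943, 0.0052]
eef_rot: [0.592, 0.806, -0.0, 0.0]
contact_force: [1.1, 0.6, -0.1]
opening: 0.202
```

```bash
python3 - <<'E'
from h import *
s=snap('wrist');save(s,'w2.png')
E
```

```text
(no output)
```

View pics/w2.png

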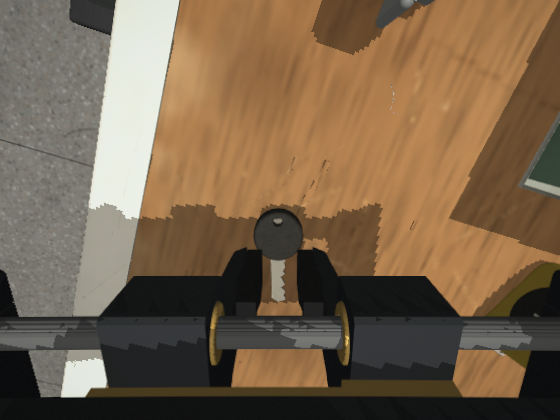

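The jaws closed over the blade. The bow now sits ahead of the pads at col 278, row 233, so I'll re-measure.

```bash
python3 - <<'E'
from h import *
np.set_printoptions(precision=4,suppress=True)
s=snap('wrist');B=at_z(s,233,278,.008);st=r.get_state()
T=R.from_quat(st['eef_rot']).as_matrix();d=B-st['tool_pos'];print(B,T.T@d*1000)
print(proj(s,st['tool_pos']),proj(s,st['tool_pos']+T[:,0]*.009))
E
```

```text
[ 0.4734 -0.2901  0.008 ] [ 4.2445  0.3792 -2.8183]
[[277.4156 237.6129]] [[277.382  224.0484]]
```

```bash
python3 - <<'E'
from h import *
np.set_printoptions(precision=0,suppress=True)
s=snap('wrist');st=r.get_state();T=R.from_quat(st['eef_rot']).as_matrix()
for x in(-.009,0,.009):
  for z in(0,-.01,-.019,-.03): print(x,z,proj(s,np.array(st['tool_pos'])+T@[x,.0089,z]))
save(s,'w3.png',(200,190,360,310),5)
E
```

```text
-0.009 0 [[292. 251.]]
-0.009 -0.01 [[292. 258.]]
-0.009 -0.019 [[293. 265.]]
-0.009 -0.03 [[294. 275.]]
0 0 [[292. 238.]]
0 -0.01 [[292. 244.]]
0 -0.019 [[293. 251.]]
0 -0.03 [[294. 260.]]
0.009 0 [[292. 224.]]
0.009 -0.01 [[293. 230.]]
0.009 -0.019 [[293. 236.]]
0.009 -0.03 [[294. 244.]]
```

View pics/w3.png

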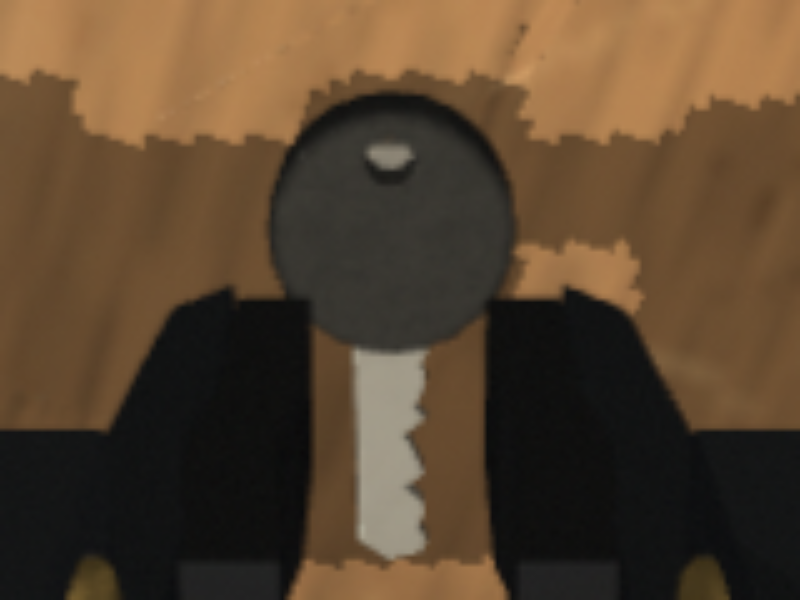

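```bash
python3 -m jog '[{"translation":[0,0,0],"twist":0,"claw":50},{"translation":[0,0,0],"twist":0,"claw":50},{"translation":[0,0,0],"twist":0,"claw":50},{"translation":[0,0,0],"twist":0,"claw":50},{"translation":[0,0,0.06],"twist":0,"claw":50},{"translation":[0,0,0],"twist":0,"claw":50},{"translation":[0,0,0],"twist":0,"claw":50}]' 10
python3 - <<'E'
from h import *
s=snap('wrist');print(s['fx'],s['cx'],s['cy'],s['dist_coeffs'],s['T_tool_cam']);save(s,'w4.png',(180,170,380,320),4)
t=snap('top');st=r.get_state();print(proj(t,np.array([st['tool_pos'],[.4734,-.29,.008]])))
for d in r.spot_point('door_key','wrist')[:1]:print(d,at_z(s,*d['location'],0))
E
```

```text
clock: 6.05
tool_pos: [0.4742, -0.2942, 0.0026]
eef_rot: [0.592, 0.806, -0.0, -0.0]
contact_force: [0.3, -0.8, 0.1]
opening: 0.502
317.30448881539553 279.2111266158946 206.24371545824667 [0.01419367 0.         0.         0.         0.        ] [[-5.86772405e-04  9.53777913e-01  3.00511812e-01  7.79236847e-02]
 [ 9.99999647e-01  7.40511454e-04 -3.97692426e-04  1.04254978e-03]
 [-6.01842691e-04  3.00511472e-01 -9.53778010e-01 -1.82283370e-01]
 [ 0.00000000e+00  0.00000000e+00  0.00000000e+00  1.00000000e+00]]
[[388.48526881 268.33580608]
 [387.33221945 268.85266364]]
{'location': [257.5, 279.6], 'confidence': 0.65} [ 0.47993723 -0.30805605  0.        ]
```

View pics/w4.png

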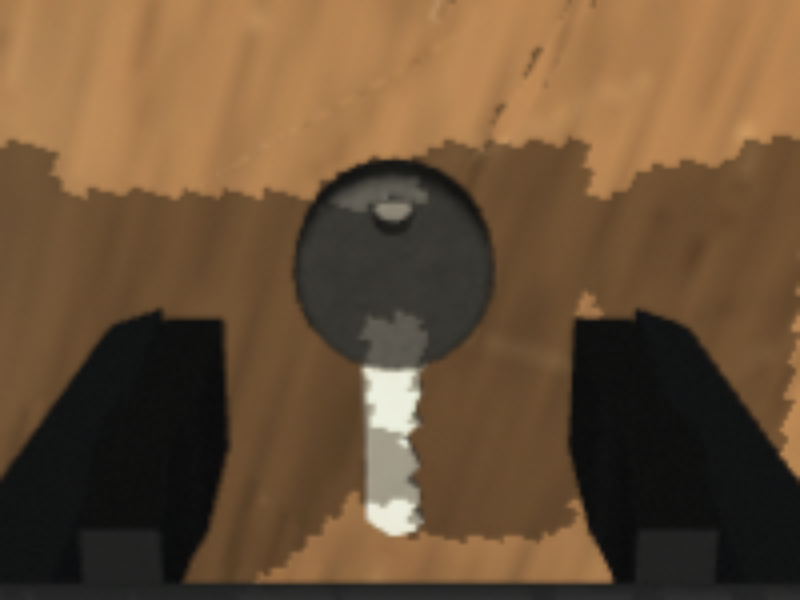

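The bow has not moved, and the pad gap's scale (about 1.95 px/mm, against 1.6 for the bow) puts the fingertips well above the key. I'll feel downwards carefully.

```bash
python3 -m jog '[{"translation":[0,0,0.05],"twist":0,"claw":50},{"translation":[0,0,0],"twist":0,"claw":50}]'
python3 -m jog '[{"translation":[0,0,0.08],"twist":0,"claw":50},{"translation":[0,0,0],"twist":0,"claw":50}]'
python3 -m jog '[{"translation":[0,0,0.08],"twist":0,"claw":50},{"translation":[0,0,0],"twist":0,"claw":50}]' 
```

```text
clock: 6.37
tool_pos: [0.4742, -0.2942, 0.0006]
eef_rot: [0.592, 0.806, -0.0, -0.0]
contact_force: [0.2, 0.2, -1.1]
opening: 0.501
clock: 6.53
tool_pos: [0.4741, -0.2942, -0.0029]
eef_rot: [0.592, 0.806, -0.0, -0.0]
contact_force: [0.4, -0.2, -0.5]
opening: 0.498
clock: 6.7
tool_pos: [0.474, -0.2941, -0.0061]
eef_rot: [0.592, 0.806, -0.0, -0.0]
contact_force: [-0.1, 0.3, -0.4]
opening: 0.505
```

```bash
python3 -m jog '[{"translation":[0,0,0.08],"twist":0,"claw":50},{"translation":[0,0,0],"twist":0,"claw":50}]'
python3 -m jog '[{"translation":[0,0,0.08],"twist":0,"claw":50},{"translation":[0,0,0],"twist":0,"claw":50}]'
python3 -m jog '[{"translation":[0,0,0.08],"twist":0,"claw":50},{"translation":[0,0,0],"twist":0,"claw":50}]' 
```

```text
clock: 6.87
tool_pos: [0.4741, -0.2942, -0.0093]
eef_rot: [0.592, 0.806, -0.0, -0.0]
contact_force: [1.0, 0.3, 0.1]
opening: 0.497
clock: 7.03
tool_pos: [0.4741, -0.2942, -0.0124]
eef_rot: [0.592, 0.806, -0.0, -0.0]
contact_force: [1.0, 0.4, 0.1]
opening: 0.496
clock: 7.2
tool_pos: [0.4741, -0.2942, -0.0156]
eef_rot: [0.592, 0.806, -0.0, -0.0]
contact_force: [-0.2, -0.4, -0.4]
opening: 0.501
```

```bash
python3 - <<'E'
from h import *
s=snap('wrist');save(s,'w5.png',(180,170,380,320),4)
E
```

```text
(no output)
```

View pics/w5.png

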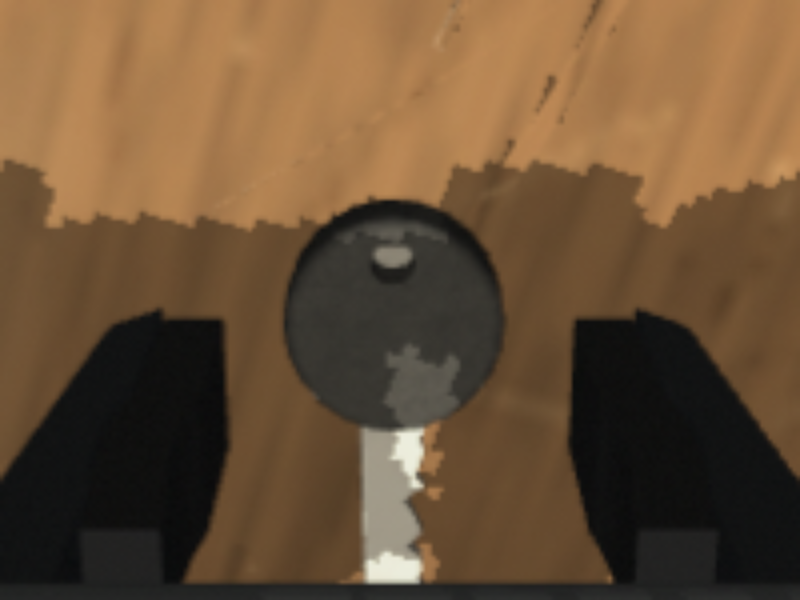

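Tips are still about 20 mm above the bow top (bow now 1.74 px/mm). I'll keep going down.

```bash
python3 -m jog '[{"translation":[0,0,0.15],"twist":0,"claw":50},{"translation":[0,0,0.15],"twist":0,"claw":50},{"translation":[0,0,0],"twist":0,"claw":50}]'
python3 -m jog '[{"translation":[0,0,0.1],"twist":0,"claw":50},{"translation":[0,0,0],"twist":0,"claw":50}]'
python3 -m jog '[{"translation":[0,0,0.05],"twist":0,"claw":50},{"translation":[0,0,0],"twist":0,"claw":50}]' 
python3 - <<'E'
from h import *
s=snap('wrist');save(s,'w6.png',(180,170,380,320),4)
E
```

```text
clock: 7.5
tool_pos: [0.4736, -0.294, -0.0284]
eef_rot: [0.592, 0.806, -0.0, -0.001]
contact_force: [-1.0, -0.2, 0.1]
opening: 0.503
clock: 7.67
tool_pos: [0.474, -0.2941, -0.0319]
eef_rot: [0.592, 0.806, -0.0, -0.0]
contact_force: [0.7, -0.2, 0.1]
opening: 0.5
clock: 7.83
tool_pos: [0.4743, -0.2942, -0.0334]
eef_rot: [0.592, 0.806, -0.0, -0.0]
contact_force: [-0.7, 0.9, -0.2]
opening: 0.499
```

View pics/w6.png

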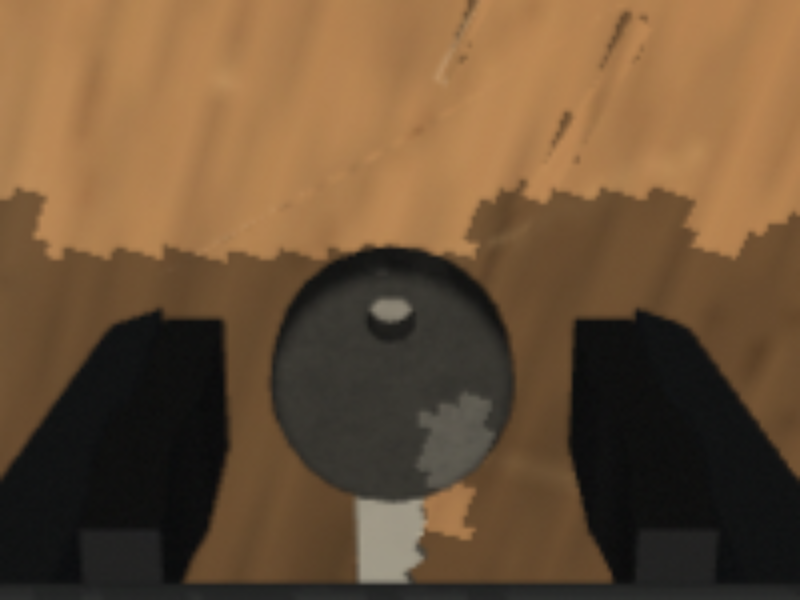

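Tips are level with the bow top and the bow is between the pads (bow centre at crop row 373, pad middle about 390). 5 mm more, then close.

```bash
python3 -m jog '[{"translation":[0.04,0,0.07],"twist":0,"claw":50},{"translation":[0,0,0.07],"twist":0,"claw":50},{"translation":[0,0,0],"twist":0,"claw":50}]'
python3 -m jog '[{"translation":[0,0,0],"twist":0,"claw":20},{"translation":[0,0,0],"twist":0,"claw":20},{"translation":[0,0,0],"twist":0,"claw":20},{"translation":[0,0,0],"twist":0,"claw":20},{"translation":[0,0,0],"twist":0,"claw":20},{"translation":[0,0,0],"twist":0,"claw":20}]' 12
```

```text
clock: 8.13
tool_pos: [0.4741, -0.2927, -0.0371]
eef_rot: [0.592, 0.806, -0.0, 0.001]
contact_force: [-3.2, 2.3, 16.4]
opening: 0.502
clock: 8.63
tool_pos: [0.4744, -0.2933, -0.037]
eef_rot: [0.592, 0.806, -0.0, 0.001]
contact_force: [-2.4, 0.6, 15.1]
opening: 0.337
```

Gripped (opening 0.337, about 30 mm, the bow). This also shows the fingertips touch the bench at a reported z of about −0.037, so tip height = reported z + 0.037. Now I'll lift and carry the key above the dish.

```bash
python3 -m jog '[{"translation":[0,0,-0.5],"twist":0,"claw":20},{"translation":[0,0,-0.8],"twist":0,"claw":20},{"translation":[0,0,-0.9],"twist":0,"claw":20},{"translation":[0,0,-0.9],"twist":0,"claw":20},{"translation":[0,0,-0.9],"twist":0,"claw":20},{"translation":[0,0,-0.9],"twist":0,"claw":20},{"translation":[0,0,-0.9],"twist":0,"claw":20},{"translation":[0,0,0],"twist":0,"claw":20}]'
python3 -m jog '[{"translation":[0.96,0.31,0],"twist":0,"claw":20},{"translation":[0.96,0.31,0],"twist":0,"claw":20},{"translation":[0.96,0.31,0],"twist":0,"claw":20},{"translation":[0.96,0.31,0],"twist":0,"claw":20},{"translation":[0.96,0.31,0],"twist":0,"claw":20},{"translation":[0.96,0.31,0],"twist":0,"claw":20},{"translation":[0.96,0.31,0],"twist":0,"claw":20},{"translation":[0.96,0.31,0],"twist":0,"claw":20},{"translation":[0.96,0.31,0],"twist":0,"claw":20},{"translation":[0.96,0.31,0],"twist":0,"claw":20},{"translation":[0.96,0.31,0],"twist":0,"claw":20},{"translation":[0.96,0.31,0],"twist":0,"claw":20},{"translation":[0.96,0.31,0],"twist":0,"claw":20},{"translation":[0.96,0.31,0],"twist":0,"claw":20},{"translation":[0,0,0],"twist":0,"claw":20},{"translation":[0,0,0],"twist":0,"claw":20}]'
cat > dish.py <<'E'
from h import *
np.set_printoptions(precision=4,suppress=True)
s=snap('wrist');st=r.get_state()
im=s['img'].astype(int);m=((im[:,:,0]-im[:,:,2]>70)&(im[:,:,0]>1.9*im[:,:,1])).astype(np.uint8)
n,l,t,c=cv2.connectedComponentsWithStats(m)
for i in range(1,n):
    if t[i,4]>60: print('red',c[i].round(),t[i,4],at_z(s,c[i,1],c[i,0],.018))
for d in r.spot_point('dish','wrist')[:2]:print('dish',d,at_z(s,*d['location'],0))
for d in r.spot_in('dish','wrist')[:1]:print(d)
T=R.from_quat(st['eef_rot']).as_matrix();print(st['tool_pos'],T[:2,:2].tolist(),st['opening'],st['q'])
E
python3 dish.py; python3 -c "
from h import *
save(snap('wrist'),'w7.png')"
```

```text
clock: 9.3
tool_pos: [0.4781, -0.2937, 0.1997]
eef_rot: [0.593, 0.806, 0.001, 0.006]
contact_force: [1.9, 0.8, -0.2]
opening: 0.333
clock: 10.63
tool_pos: [0.4781, 0.2753, 0.1927]
eef_rot: [0.59, 0.807, 0.0, -0.001]
contact_force: [0.2, -0.7, -0.8]
opening: 0.336
red [495. 298.] 264 [0.7924 0.2088 0.018 ]
red [491. 306.] 429 [0.7924 0.1969 0.018 ]
dish {'location': [163.6, 279.7], 'confidence': 0.67} [0.4758 0.2884 0.    ]
{'rect': [184.1, 70.6, 373.2, 251.4], 'confidence': 0.64}
[0.4786 0.2724 0.1924] [[-0.29998722400051675, 0.9539428388622249], [0.9539427791652142, 0.2999861083473508]] 0.33114252181099946 [-0.2685  0.6469 -0.5568  1.7894  0.4448  0.8346 -0.7351]
```

View pics/w7.png

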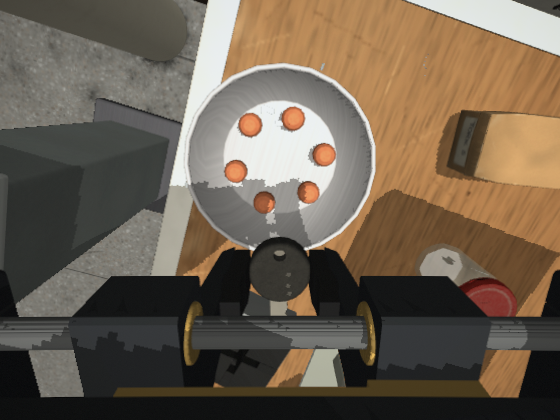

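Holding the key by its bow (279,270). The dish rim spans about 185–374 × 66–250, with beads at (250,125), (293,118), (324,154), (308,192), (264,202), (236,171). The rim scale confirms the camera calibration, so the fingertips simply end about 37 mm short of the reported TCP.

```bash
cat > calc.py <<'E'
from h import *
np.set_printoptions(precision=4,suppress=True)
s=snap('wrist');st=r.get_state()
B=np.array([at_z(s,y,x,.018)[:2] for x,y in[(250,125),(293,118),(324,154),(308,192),(264,202),(236,171)]])
im=cv2.GaussianBlur(s['img'],(3,3),0)
D=B.mean(0);print('bead mean',D)
# rim check: project circle of outer rim and compare with extents
rim=lambda D:proj(s,np.c_[D[0]+.097*np.cos(np.arange(0,6.28,.02)),D[1]+.097*np.sin(np.arange(0,6.28,.02)),np.full(315,.055)])
p=rim(D);print('rim px',p.min(0),p.max(0))
for b in B: print(np.round((b-D)*1000),np.degrees(np.arctan2(*(b-D)[::-1])).round(),np.linalg.norm(b-D).round(4))
E
python3 calc.py
```

```text
bead mean [0.4751 0.2876]Traceback (most recent call last):
  File "calc.py", line 9, in <module>
    p=rim(D);print('rim px',p.min(0),p.max(0))
  File "calc.py", line 8, in <lambda>
    rim=lambda D:proj(s,np.c_[D[0]+.097*np.cos(np.arange(0,6.28,.02)),D[1]+.097*np.sin(np.arange(0,6.28,.02)),np.full(315,.055)])
                        ~~~~~^^^^^^^^^^^^^^^^^^^^^^^^^^^^^^^^^^^^^^^^^^^^^^^^^^^^^^^^^^^^^^^^^^^^^^^^^^^^^^^^^^^^^^^^^^^^^^^^^^^
    res = self.concatenate(tuple(objs), axis=axis)
ValueError: all the input array dimensions except for the concatenation axis must match exactly, but along dimension 0, the array at index 0 has size 314 and the array at index 2 has size 315
```

```bash
sed -i 's/315/314/' calc.py; python3 calc.py
```

```text
bead mean [0.4752 0.2878]
rim px [183.3775  63.2666] [374.9314 253.8637]
[-42.  29.] 146.0 0.0509
[ 0. 49.] 89.0 0.0494
[46. 23.] 26.0 0.0509
[ 43. -24.] -30.0 0.0491
[ -3. -51.] -93.0 0.0512
[-44. -25.] -150.0 0.0504
```

```bash
python3 -m jog '[{"translation":[0.86,-0.06,0.2],"twist":0,"claw":20},{"translation":[0,0,0.8],"twist":0,"claw":20},{"translation":[0,0,0.9],"twist":0,"claw":20},{"translation":[0,0,0.9],"twist":0,"claw":20},{"translation":[0,0,0.9],"twist":0,"claw":20},{"translation":[0,0,0.7],"twist":0,"claw":20},{"translation":[0,0,0.5],"twist":0,"claw":20},{"translation":[0,0,0.3],"twist":0,"claw":20},{"translation":[0,0,0.15],"twist":0,"claw":20},{"translation":[0,0,0.1],"twist":0,"claw":20},{"translation":[0,0,0],"twist":0,"claw":20},{"translation":[0,0,0],"twist":0,"claw":20}]'
python3 -m jog '[{"translation":[0,0,0],"twist":0,"claw":40},{"translation":[0,0,0],"twist":0,"claw":45},{"translation":[0,0,0],"twist":0,"claw":45},{"translation":[0,0,0],"twist":0,"claw":45},{"translation":[0,0,0],"twist":0,"claw":45}]'
```

```text
clock: 11.93
tool_pos: [0.4675, 0.3047, -0.0238]
eef_rot: [0.593, 0.806, 0.001, 0.0]
contact_force: [0.8, 0.5, 0.1]
opening: 0.338
clock: 12.35
tool_pos: [0.4669, 0.3044, -0.0245]
eef_rot: [0.592, 0.806, 0.0, 0.0]
contact_force: [0.5, -0.7, 0.3]
opening: 0.452
```

```bash
python3 -m jog '[{"translation":[0,0,-0.4],"twist":0,"claw":45},{"translation":[0,0,-0.9],"twist":0,"claw":45},{"translation":[0,0,-0.9],"twist":0,"claw":45},{"translation":[0,0,-0.9],"twist":0,"claw":60},{"translation":[0,0,-0.9],"twist":0,"claw":80},{"translation":[0,0,-0.9],"twist":0,"claw":80},{"translation":[-0.4,0,-0.6],"twist":0,"claw":80},{"translation":[0,0,0],"twist":0,"claw":80}]'
python3 - <<'E'
from h import *
s=snap('wrist');t=snap('top');c=snap('scene')
a=cv2.resize(s['img'][40:270,150:400],None,fx=1.6,fy=1.6)
b=cv2.resize(t['img'][225:305,220:360],None,fx=2.8,fy=2.8)
h=max(a.shape[0],b.shape[0]);f=lambda q:np.pad(q,((0,h-q.shape[0]),(0,0),(0,0)))
cv2.imwrite('pics/c8.png',np.hstack([f(a),f(b)])[:,:,::-1])
E
```

```text
clock: 13.02
tool_pos: [0.4749, 0.2885, 0.2001]
eef_rot: [0.594, 0.805, 0.004, 0.002]
contact_force: [0.5, 0.0, -1.0]
opening: 0.791
```

View pics/c8.png

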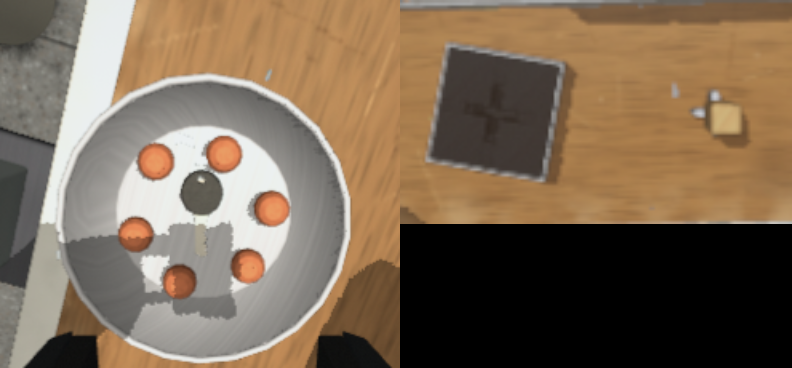

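The key lies in the dish and the beads are undisturbed; the case is yawed about −10° in the top view. Next I'll hover between the case and the stirrer with the jaws turned along y, which keeps the hand clear of the lid box.

```bash
python3 -m jog '[{"translation":[-0.91,-0.24,0],"twist":0,"claw":80},{"translation":[-0.91,-0.24,0],"twist":0,"claw":80},{"translation":[-0.91,-0.24,0],"twist":0,"claw":80},{"translation":[-0.91,-0.24,0],"twist":0,"claw":80},{"translation":[-0.91,-0.24,0],"twist":0,"claw":80},{"translation":[-0.91,-0.24,0],"twist":0,"claw":80},{"translation":[-0.91,-0.24,0],"twist":0,"claw":80},{"translation":[-0.91,-0.24,0],"twist":0,"claw":80},{"translation":[-0.91,-0.24,0],"twist":0,"claw":80}]'
python3 -m jog '[{"translation":[0,0,0],"twist":-1,"claw":80},{"translation":[0,0,0],"twist":-1,"claw":80},{"translation":[0,0,0],"twist":-1,"claw":80},{"translation":[0,0,0],"twist":-1,"claw":80},{"translation":[0,0,0],"twist":-1,"claw":80},{"translation":[0,0,0],"twist":-1,"claw":80},{"translation":[0,0,0],"twist":-1,"claw":80},{"translation":[0,0,0],"twist":-1,"claw":80},{"translation":[0,0,0],"twist":-1,"claw":80},{"translation":[0,0,0],"twist":-1,"claw":80},{"translation":[0,0,0],"twist":-1,"claw":80},{"translation":[0,0,0],"twist":-1,"claw":80},{"translation":[0,0,0],"twist":0,"claw":80},{"translation":[0,0,0],"twist":0,"claw":80}]'
python3 - <<'E'
from h import *
np.set_printoptions(precision=4,suppress=True)
s=snap('wrist');save(s,'w9.png',(0,0,560,300),1.42);st=r.get_state()
np.savez('w9.npz',**{k:s[k] for k in('img','rotation','origin','fx','fy','cx','cy','dist_coeffs')})
print(st['q'],st['tool_pos'],R.from_quat(st['eef_rot']).as_matrix()[:2,:2].tolist())
for l,z in dict(stirrer=0,stirrer_handle=.092,cutout_mouth=.06,cutout_floor=.012,case=0).items():
  for d in r.spot_point(l,'wrist')[:1]:print(l,d,at_z(s,*d['location'],z))
E
```

```text
clock: 13.92
tool_pos: [0.4854, -0.0506, 0.1936]
eef_rot: [0.592, 0.806, -0.001, -0.002]
contact_force: [0.5, -0.3, -0.1]
opening: 0.801
clock: 15.08
tool_pos: [0.4859, -0.0489, 0.1939]
eef_rot: [0.007, 1.0, 0.001, -0.001]
contact_force: [0.7, -0.0, 0.2]
opening: 0.802
[ 0.5905  0.6798 -0.9707  1.9516  0.7188  0.9047  0.8019] [ 0.4861 -0.049   0.1942] [[-0.9999072658833206, 0.013478508135404452], [0.013476963828179304, 0.9999088581477833]]
stirrer {'location': [180.7, 201.5], 'confidence': 0.73} [ 0.4934 -0.1426  0.    ]
stirrer_handle {'location': [198.4, 178.6], 'confidence': 0.97} [ 0.4894 -0.1421  0.092 ]
cutout_mouth {'location': [194.7, 372.0], 'confidence': 0.96} [0.4973 0.0472 0.06  ]
cutout_floor {'location': [182.7, 358.1], 'confidence': 0.96} [0.4957 0.0442 0.012 ]
case {'location': [180.2, 361.3], 'confidence': 0.64} [0.4955 0.0509 0.    ]
```

View pics/w9.png

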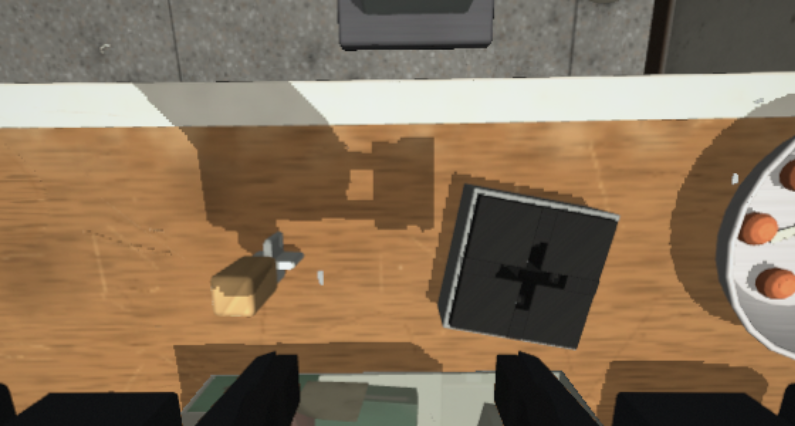

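The view shows the case top corners at crop (472,190), (618,217), (577,347), (447,327) and the handle's top face centred near (234,301), turned slightly.

```bash
python3 - <<'E'
from h import *
np.set_printoptions(precision=4,suppress=True)
s=dict(np.load('w9.npz'))
for k in('fx','fy','cx','cy'):s[k]=float(s[k])
C=np.array([at_z(s,y/1.42,x/1.42,.06)[:2] for x,y in[(472,190),(618,217),(577,347),(447,327)]])
print('case',C.mean(0),[(np.degrees(np.arctan2(*(C[(i+1)%4]-C[i])[::-1]))).round(1) for i in range(4)],[np.linalg.norm(C[(i+1)%4]-C[i]).round(4) for i in range(4)])
# wood-face segmentation of handle top (bright, low texture)
im=s['img'][190:228,140:200];hsv=cv2.cvtColor(im,cv2.COLOR_RGB2HSV)
big=cv2.resize(s['img'][155:232,135:225],None,fx=8,fy=8,interpolation=cv2.INTER_CUBIC)
cb=cv2.resize(s['img'][125:255,300:445],None,fx=4.7,fy=4.7,interpolation=cv2.INTER_CUBIC)
cv2.imwrite('pics/h10.png',big[:,:,::-1])
# cross arms: dark pixels inside foam
g=cv2.cvtColor(s['img'],cv2.COLOR_RGB2GRAY).astype(int)
def rect(yaw,c,z,h):
    a=np.radians(yaw);M=np.array([[np.cos(a),-np.sin(a)],[np.sin(a),np.cos(a)]])
    return proj(s,np.c_[(M@(np.array([[1,1],[-1,1],[-1,-1],[1,-1]]).T*h)).T+c,np.full(4,z)])
for yaw in(0,5,-5):print(yaw,rect(yaw,[.4894,-.142],.122,.013))
E
```

```text
case [0.495  0.0469] [np.float64(78.9), np.float64(-10.4), np.float64(-100.1), np.float64(171.4)] [np.float64(0.1042), np.float64(0.1), np.float64(0.101), np.float64(0.1018)]
0 [[185.0067 222.4861]
 [181.7859 192.9915]
 [150.2956 193.4083]
 [154.4265 222.9097]]
5 [[186.1395 221.1638]
 [180.2146 191.7433]
 [149.1772 194.8053]
 [155.9835 224.0831]]
-5 [[183.7487 223.6978]
 [183.2462 194.3533]
 [151.5531 192.1219]
 [152.9668 221.6225]]
```

View pics/h10.png

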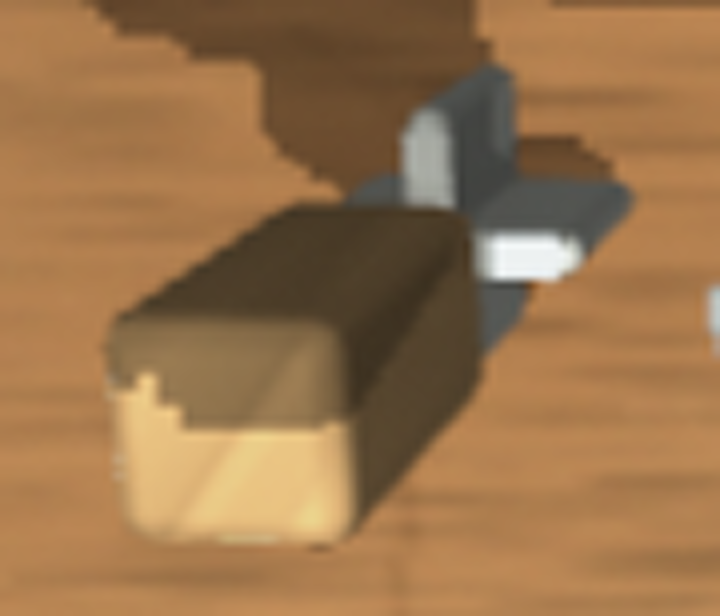

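Twelve pictures viewed, so from here I work by numbers, detectors and force only. The handle is at about (0.489, −0.1445), yaw ≈ 0; the case is at (0.495, 0.047), yaw ≈ −10.5°. Next, the stirrer: I'll descend carefully.

```bash
python3 -m jog '[{"translation":[-0.04,-0.8,0],"twist":0,"claw":80},{"translation":[-0.04,-0.8,0],"twist":0,"claw":80},{"translation":[-0.03,-0.79,0],"twist":0,"claw":80},{"translation":[0,0,0],"twist":0,"claw":80},{"translation":[0,0,0],"twist":0,"claw":80}]'
python3 - <<'E'
from h import *
np.set_printoptions(precision=4,suppress=True)
s=snap('wrist')
for l,z in dict(stirrer=0,stirrer_handle=.092,cutout_mouth=.06,cutout_floor=.012).items():
  for d in r.spot_point(l,'wrist')[:1]:print(l,d,at_z(s,*d['location'],z))
t=snap('top')
for d in r.spot_point('stirrer_handle','top')[:2]:print(d,at_z(t,*d['location'],.092))
# bright wood top face near expected place
p=proj(s,[.489,-.1445,.122])[0];print(p)
E
python3 -m jog '[{"translation":[0,0,0.8],"twist":0,"claw":80},{"translation":[0,0,0.8],"twist":0,"claw":80},{"translation":[0,0,0.8],"twist":0,"claw":80},{"translation":[0,0,0.4],"twist":0,"claw":80},{"translation":[0,0,0.3],"twist":0,"claw":80},{"translation":[0,0,0],"twist":0,"claw":80},{"translation":[0,0,0],"twist":0,"claw":80}]'
```

```text
clock: 15.8
tool_pos: [0.4897, -0.147, 0.1949]
eef_rot: [0.008, 1.0, -0.0, -0.0]
contact_force: [-0.2, 1.0, 0.1]
opening: 0.803
stirrer {'location': [174.8, 281.0], 'confidence': 0.9} [ 0.4919 -0.1446  0.    ]
stirrer_handle {'location': [191.5, 282.0], 'confidence': 0.81} [ 0.4884 -0.144   0.092 ]
cutout_mouth {'location': [188.2, 471.4], 'confidence': 0.95} [0.4968 0.05   0.06  ]
cutout_floor {'location': [176.9, 444.0], 'confidence': 0.77} [0.4953 0.0457 0.012 ]
{'location': [266.6, 333.9], 'confidence': 0.41} [ 0.4874 -0.1449  0.092 ]
[281.7262 201.3031]
clock: 16.73
tool_pos: [0.49, -0.1444, 0.0711]
eef_rot: [0.005, 1.0, 0.0, -0.0]
contact_force: [0.4, -0.5, -0.0]
opening: 0.8
```

```bash
for i in 1; do :; done
python3 -m jog '[{"translation":[0,0,0.2],"twist":0,"claw":80},{"translation":[0,0,0],"twist":0,"claw":80}]'
python3 -m jog '[{"translation":[0,0,0.06],"twist":0,"claw":80},{"translation":[0,0,0],"twist":0,"claw":80}]' | grep -E "pos|force"
python3 -m jog '[{"translation":[0,0,0.06],"twist":0,"claw":80},{"translation":[0,0,0],"twist":0,"claw":80}]' | grep -E "pos|force"
python3 -m jog '[{"translation":[0,0,0.06],"twist":0,"claw":80},{"translation":[0,0,0],"twist":0,"claw":80}]' | grep -E "pos|force"
python3 -m jog '[{"translation":[0,0,0.06],"twist":0,"claw":80},{"translation":[0,0,0],"twist":0,"claw":80}]' | grep -E "pos|force"
python3 -m jog '[{"translation":[0,0,0.06],"twist":0,"claw":80},{"translation":[0,0,0],"twist":0,"claw":80}]' | grep -E "pos|force"
```

```text
clock: 16.9
tool_pos: [0.4902, -0.1451, 0.0632]
eef_rot: [0.006, 1.0, -0.0, 0.0]
contact_force: [-0.4, 1.2, -0.7]
opening: 0.797
tool_pos: [0.4902, -0.1452, 0.061]
contact_force: [-0.9, -0.4, -0.3]
tool_pos: [0.49, -0.1452, 0.0584]
contact_force: [0.4, -0.3, -0.3]
tool_pos: [0.4899, -0.1451, 0.0558]
contact_force: [-0.9, 0.5, 0.1]
tool_pos: [0.4899, -0.1451, 0.0533]
contact_force: [-0.5, 0.8, 0.1]
tool_pos: [0.4898, -0.1451, 0.0509]
contact_force: [-0.4, 0.2, -0.2]
```

```bash

python3 -m jog '[{"translation":[0,0,0.1],"twist":0,"claw":80},{"translation":[0,0,0],"twist":0,"claw":80}]' | grep -E "pos|force"
python3 -m jog '[{"translation":[0,0,0.1],"twist":0,"claw":80},{"translation":[0,0,0],"twist":0,"claw":80}]' | grep -E "pos|force"
python3 -m jog '[{"translation":[0,0,0.1],"twist":0,"claw":80},{"translation":[0,0,0],"twist":0,"claw":80}]' | grep -E "pos|force"
python3 -m jog '[{"translation":[0,0,0],"twist":0,"claw":50},{"translation":[0,0,0],"twist":0,"claw":40},{"translation":[0,0,0],"twist":0,"claw":32},{"translation":[0,0,0],"twist":0,"claw":25},{"translation":[0,0,0],"twist":0,"claw":15},{"translation":[0,0,0],"twist":0,"claw":15},{"translation":[0,0,0],"twist":0,"claw":15},{"translation":[0,0,0],"twist":0,"claw":15},{"translation":[0,0,0],"twist":0,"claw":15}]' 45
```

```text
tool_pos: [0.4897, -0.1451, 0.0466]
contact_force: [-0.9, 0.3, -0.1]
tool_pos: [0.4897, -0.1451, 0.0426]
contact_force: [-0.5, -0.2, 0.6]
tool_pos: [0.4897, -0.1451, 0.0386]
contact_force: [0.0, 0.3, 0.1]
clock: 18.98
tool_pos: [0.49, -0.1452, 0.0392]
eef_rot: [0.006, 1.0, -0.0, -0.0]
contact_force: [-0.3, -0.6, -0.4]
opening: 0.287
```

Handle gripped (25 mm). Foot height = reported z − 0.039. Lift and carry to above the dish's far side.

```bash

python3 -m jog '[{"translation":[0,0,-0.4],"twist":0,"claw":15},{"translation":[0,0,-0.8],"twist":0,"claw":15},{"translation":[0,0,-0.9],"twist":0,"claw":15},{"translation":[0,0,-0.8],"twist":0,"claw":15},{"translation":[0,0,-0.3],"twist":0,"claw":15},{"translation":[0,0,0],"twist":0,"claw":15},{"translation":[0,0,0],"twist":0,"claw":15}]'
python3 -m jog '[{"translation":[-0.02,0.4,0],"twist":0,"claw":15},{"translation":[-0.02,0.8,0],"twist":0,"claw":15},{"translation":[-0.02,0.9,0],"twist":0,"claw":15},{"translation":[-0.02,0.9,0],"twist":0,"claw":15},{"translation":[-0.02,0.9,0],"twist":0,"claw":15},{"translation":[-0.02,0.9,0],"twist":0,"claw":15},{"translation":[-0.02,0.9,0],"twist":0,"claw":15},{"translation":[-0.02,0.9,0],"twist":0,"claw":15},{"translation":[-0.01,0.9,0],"twist":0,"claw":15},{"translation":[0,0.9,0],"twist":0,"claw":15},{"translation":[0,0.9,0],"twist":0,"claw":15},{"translation":[0,0.8,0],"twist":0,"claw":15},{"translation":[0,0.6,0],"twist":0,"claw":15},{"translation":[0,0,0],"twist":0,"claw":15},{"translation":[0,0,0],"twist":0,"claw":15},{"translation":[0,0,0],"twist":0,"claw":15}]'
python3 - <<'E'
from h import *
np.set_printoptions(precision=4,suppress=True)
st=r.get_state();f=st['tool_pos'][2]-.039
s=snap('wrist');print(st['tool_pos'],R.from_quat(st['eef_rot']).as_matrix().tolist(),st['q'])
for l,z in dict(stirrer_foot=f,stirrer_handle=f+.092,dish=0,door_key=.006,bead_0_center=.018).items():
  for d in r.spot_point(l,'wrist')[:6]:print(l,d,at_z(s,*d['location'],z))
t=snap('top')
for l,z in dict(stirrer_foot=f,stirrer_handle=f+.092).items():
  for d in r.spot_point(l,'top')[:1]:print(l,d,at_z(t,*d['location'],z))
c=snap('scene')
for l,z in dict(stirrer_foot=f,stirrer_handle=f+.092,dish=0).items():
  for d in r.spot_point(l,'scene')[:1]:print(l,d,at_z(c,*d['location'],z))
E
```

```text
clock: 19.57
tool_pos: [0.4895, -0.1456, 0.1666]
eef_rot: [0.006, 1.0, -0.0, -0.0]
contact_force: [-1.1, 0.3, -2.2]
opening: 0.291
clock: 20.9
tool_pos: [0.501, 0.2808, 0.1649]
eef_rot: [0.006, 1.0, -0.002, -0.001]
contact_force: [0.8, -0.3, -2.4]
opening: 0.293
[0.501  0.2808 0.1649] [[-0.999929993589178, 0.011500120474579286, -0.002784806962236798], [0.011511223032215611, 0.9999257264064708, -0.0040041746708282715], [0.002738551633500643, -0.004035950886975237, -0.9999881056469567]] [-0.1152  0.7975 -0.8661  1.7362  0.7254  0.9662  0.2865]
stirrer_foot {'location': [216.4, 277.4], 'confidence': 0.88} [0.5017 0.2797 0.1259]
stirrer_foot {'location': [178.5, 62.0], 'confidence': 0.69} [0.4715 0.1273 0.1259]
stirrer_handle {'location': [277.8, 278.3], 'confidence': 0.82} [0.4995 0.281  0.2179]
dish {'location': [155.1, 286.3], 'confidence': 0.65} [0.4747 0.2885 0.    ]
door_key {'location': [154.0, 288.4], 'confidence': 0.58} [0.4727 0.2907 0.006 ]
bead_0_center {'location': [203.3, 308.7], 'confidence': 0.65} [0.5245 0.3122 0.018 ]
stirrer_foot {'location': [228.0, 173.4], 'confidence': 0.55} [0.4944 0.2832 0.1259]
stirrer_handle {'location': [205.7, 170.7], 'confidence': 0.82} [0.5034 0.2793 0.2179]
dish {'location': [256.1, 176.0], 'confidence': 0.89} [0.4794 0.2904 0.    ]
```

The foot is in line with the TCP. I'll enter the dish just inside the ring on the far side, between the beads, watching the force.

```bash

python3 -m jog '[{"translation":[0,0.19,0.3],"twist":0,"claw":15},{"translation":[0,0,0.7],"twist":0,"claw":15},{"translation":[0,0,0.8],"twist":0,"claw":15},{"translation":[0,0,0.4],"twist":0,"claw":15},{"translation":[0,0,0],"twist":0,"claw":15},{"translation":[0,0,0],"twist":0,"claw":15}]'
python3 -m jog '[{"translation":[0,0,0.15],"twist":0,"claw":15},{"translation":[0,0,0.15],"twist":0,"claw":15},{"translation":[0,0,0.15],"twist":0,"claw":15},{"translation":[0,0,0],"twist":0,"claw":15}]'
python3 -m jog '[{"translation":[0,0,0.1],"twist":0,"claw":15},{"translation":[0,0,0.1],"twist":0,"claw":15},{"translation":[0,0,0],"twist":0,"claw":15},{"translation":[0,0,0],"twist":0,"claw":15}]'
```

```text
clock: 22.05
tool_pos: [0.5011, 0.2908, 0.0782]
eef_rot: [0.005, 1.0, -0.0, -0.001]
contact_force: [-0.5, 0.3, -1.3]
opening: 0.291
clock: 22.38
tool_pos: [0.5017, 0.2899, 0.0605]
eef_rot: [0.006, 1.0, -0.0, -0.0]
contact_force: [0.1, 0.3, -1.8]
opening: 0.29
clock: 22.72
tool_pos: [0.5017, 0.2903, 0.053]
eef_rot: [0.006, 1.0, -0.0, -0.0]
contact_force: [0.6, -0.6, -1.9]
opening: 0.294
```

```bash

python3 -m jog '[{"translation":[0,0,0.08],"twist":0,"claw":15},{"translation":[-0.1,-0.02,0],"twist":0,"claw":15},{"translation":[-0.1,-0.02,0],"twist":0,"claw":15},{"translation":[-0.11,-0.02,0],"twist":0,"claw":15},{"translation":[0,0,0],"twist":0,"claw":15},{"translation":[0,0,0],"twist":0,"claw":15}]'
```

```text
clock: 23.22
tool_pos: [0.5145, 0.2875, 0.0499]
eef_rot: [0.006, 1.0, -0.0, 0.0]
contact_force: [-1.2, -1.1, -1.4]
opening: 0.287
```

Foot is about 5 mm above the floor at R ≈ 39 mm on the far side. First half turn, counter-clockwise.

```bash

python3 -m jog '[{"translation":[0.012,0.157,0],"twist":0,"claw":15},{"translation":[0.037,0.153,0],"twist":0,"claw":15},{"translation":[0.06,0.145,0],"twist":0,"claw":15},{"translation":[0.082,0.134,0],"twist":0,"claw":15},{"translation":[0.102,0.119,0],"twist":0,"claw":15},{"translation":[0.119,0.102,0],"twist":0,"claw":15},{"translation":[0.134,0.082,0],"twist":0,"claw":15},{"translation":[0.145,0.06,0],"twist":0,"claw":15},{"translation":[0.153,0.037,0],"twist":0,"claw":15},{"translation":[0.157,0.012,0],"twist":0,"claw":15},{"translation":[0.157,-0.012,0],"twist":0,"claw":15},{"translation":[0.153,-0.037,0],"twist":0,"claw":15},{"translation":[0.145,-0.06,0],"twist":0,"claw":15},{"translation":[0.134,-0.082,0],"twist":0,"claw":15},{"translation":[0.119,-0.102,0],"twist":0,"claw":15},{"translation":[0.102,-0.119,0],"twist":0,"claw":15},{"translation":[0.082,-0.134,0],"twist":0,"claw":15},{"translation":[0.06,-0.145,0],"twist":0,"claw":15},{"translation":[0.037,-0.153,0],"twist":0,"claw":15},{"translation":[0.012,-0.157,0],"twist":0,"claw":15}]'
```

```text
clock: 24.88
tool_pos: [0.4338, 0.2881, 0.05]
eef_rot: [0.006, 1.0, -0.0, -0.0]
contact_force: [-0.1, 1.2, -1.9]
opening: 0.294
```

```bash
python3 - <<'E'
from h import *
np.set_printoptions(precision=4,suppress=True)
st=r.get_state();s=snap('top')
for d in r.spot_point('bead_0_center','top')[:8]:
    p=at_z(s,*d['location'],.018);print(round(d['confidence'],2),p,np.round((p[:2]-[.475,.288])*1000))
im=s['img'].astype(int);m=((im[:,:,0]>1.6*im[:,:,1])&(im[:,:,0]-im[:,:,2]>60)).astype(np.uint8);m[:225]=0;m[325:]=0;m[:,:110]=0;m[:,210:]=0
n,l,t,c=cv2.connectedComponentsWithStats(m)
for i in range(1,n):
    if t[i,4]>8:
        p=at_z(s,c[i,1],c[i,0],.018);print('red',t[i,4],np.round((p[:2]-[.475,.288])*1000))
E
```

```text
0.67 [0.494  0.0538 0.018 ] [  19. -234.]
0.54 [0.4764 0.3417 0.018 ] [ 1. 54.]
red 15 [ 47. -33.]
red 51 [-12. -58.]
red 45 [-3. 55.]
```

```bash

python3 -m jog '[{"translation":[-0.012,-0.157,0],"twist":0,"claw":15},{"translation":[-0.037,-0.153,0],"twist":0,"claw":15},{"translation":[-0.06,-0.145,0],"twist":0,"claw":15},{"translation":[-0.082,-0.134,0],"twist":0,"claw":15},{"translation":[-0.102,-0.119,0],"twist":0,"claw":15},{"translation":[-0.119,-0.102,0],"twist":0,"claw":15},{"translation":[-0.134,-0.082,0],"twist":0,"claw":15},{"translation":[-0.145,-0.06,0],"twist":0,"claw":15},{"translation":[-0.153,-0.037,0],"twist":0,"claw":15},{"translation":[-0.157,-0.012,0],"twist":0,"claw":15},{"translation":[-0.157,0.012,0],"twist":0,"claw":15},{"translation":[-0.153,0.037,0],"twist":0,"claw":15},{"translation":[-0.145,0.06,0],"twist":0,"claw":15},{"translation":[-0.134,0.082,0],"twist":0,"claw":15},{"translation":[-0.119,0.102,0],"twist":0,"claw":15},{"translation":[-0.102,0.119,0],"twist":0,"claw":15},{"translation":[-0.082,0.134,0],"twist":0,"claw":15},{"translation":[-0.06,0.145,0],"twist":0,"claw":15},{"translation":[-0.037,0.153,0],"twist":0,"claw":15},{"translation":[-0.012,0.157,0],"twist":0,"claw":15}]'
```

```text
clock: 26.65
tool_pos: [0.5154, 0.2875, 0.0498]
eef_rot: [0.006, 1.0, -0.0, 0.001]
contact_force: [0.8, -0.6, -2.9]
opening: 0.288
```

```bash

python3 -m jog '[{"translation":[0.012,0.157,0],"twist":0,"claw":15},{"translation":[0.037,0.153,0],"twist":0,"claw":15},{"translation":[0.06,0.145,0],"twist":0,"claw":15},{"translation":[0.082,0.134,0],"twist":0,"claw":15},{"translation":[0.102,0.119,0],"twist":0,"claw":15},{"translation":[0.119,0.102,0],"twist":0,"claw":15},{"translation":[0.134,0.082,0],"twist":0,"claw":15},{"translation":[0.145,0.06,0],"twist":0,"claw":15},{"translation":[0.153,0.037,0],"twist":0,"claw":15},{"translation":[0.157,0.012,0],"twist":0,"claw":15},{"translation":[0.157,-0.012,0],"twist":0,"claw":15},{"translation":[0.153,-0.037,0],"twist":0,"claw":15},{"translation":[0.145,-0.06,0],"twist":0,"claw":15},{"translation":[0.134,-0.082,0],"twist":0,"claw":15},{"translation":[0.119,-0.102,0],"twist":0,"claw":15},{"translation":[0.102,-0.119,0],"twist":0,"claw":15},{"translation":[0.082,-0.134,0],"twist":0,"claw":15},{"translation":[0.06,-0.145,0],"twist":0,"claw":15},{"translation":[0.037,-0.153,0],"twist":0,"claw":15},{"translation":[0.012,-0.157,0],"twist":0,"claw":15}]'
```

```text
clock: 28.32
tool_pos: [0.4347, 0.2904, 0.0507]
eef_rot: [0.006, 1.0, 0.002, 0.001]
contact_force: [3.0, 3.8, 0.7]
opening: 0.292
```

```bash

python3 -m jog '[{"translation":[-0.012,-0.157,0],"twist":0,"claw":15},{"translation":[-0.037,-0.153,0],"twist":0,"claw":15},{"translation":[-0.06,-0.145,0],"twist":0,"claw":15},{"translation":[-0.082,-0.134,0],"twist":0,"claw":15},{"translation":[-0.102,-0.119,0],"twist":0,"claw":15},{"translation":[-0.119,-0.102,0],"twist":0,"claw":15},{"translation":[-0.134,-0.082,0],"twist":0,"claw":15},{"translation":[-0.145,-0.06,0],"twist":0,"claw":15},{"translation":[-0.153,-0.037,0],"twist":0,"claw":15},{"translation":[-0.157,-0.012,0],"twist":0,"claw":15},{"translation":[-0.157,0.012,0],"twist":0,"claw":15},{"translation":[-0.153,0.037,0],"twist":0,"claw":15},{"translation":[-0.145,0.06,0],"twist":0,"claw":15},{"translation":[-0.134,0.082,0],"twist":0,"claw":15},{"translation":[-0.119,0.102,0],"twist":0,"claw":15},{"translation":[-0.102,0.119,0],"twist":0,"claw":15},{"translation":[-0.082,0.134,0],"twist":0,"claw":15},{"translation":[-0.06,0.145,0],"twist":0,"claw":15},{"translation":[-0.037,0.153,0],"twist":0,"claw":15},{"translation":[-0.012,0.157,0],"twist":0,"claw":15}]'
```

```text
clock: 29.98
tool_pos: [0.5156, 0.2888, 0.0502]
eef_rot: [0.006, 1.0, 0.0, 0.001]
contact_force: [-0.8, -0.4, -3.0]
opening: 0.291
```

Two turns completed. A small overshoot past the far side, then straight up.

```bash

python3 -m jog '[{"translation":[0.012,0.157,0],"twist":0,"claw":15},{"translation":[0.037,0.153,0],"twist":0,"claw":15},{"translation":[0,0,0],"twist":0,"claw":15},{"translation":[0,0,-0.15],"twist":0,"claw":15},{"translation":[0,0,-0.3],"twist":0,"claw":15},{"translation":[0,0,-0.4],"twist":0,"claw":15},{"translation":[0,0,-0.5],"twist":0,"claw":15},{"translation":[0,0,-0.6],"twist":0,"claw":15},{"translation":[0,0,-0.7],"twist":0,"claw":15},{"translation":[0,0,-0.5],"twist":0,"claw":15},{"translation":[0,0,0],"twist":0,"claw":15},{"translation":[0,0,0],"twist":0,"claw":15}]'
python3 - <<'E'
from h import *
np.set_printoptions(precision=4,suppress=True)
st=r.get_state();f=st['tool_pos'][2]-.039;s=snap('wrist')
for l,z in dict(stirrer_foot=f,stirrer_handle=f+.092,door_key=.006,bead_0_center=.018).items():
  for d in r.spot_point(l,'wrist')[:8]:
    p=at_z(s,*d['location'],z);print(l,round(d['confidence'],2),d['location'],p,np.round((p[:2]-[.475,.288])*1000))
im=s['img'].astype(int);m=((im[:,:,0]>1.6*im[:,:,1])&(im[:,:,0]-im[:,:,2]>60)).astype(np.uint8)
n,l,t,c=cv2.connectedComponentsWithStats(m)
for i in range(1,n):
    if t[i,4]>60:
        p=at_z(s,c[i,1],c[i,0],.018);print('red',t[i,4],c[i].round(),np.round((p[:2]-[.475,.288])*1000))
E
```

```text
clock: 30.98
tool_pos: [0.513, 0.3003, 0.1776]
eef_rot: [0.006, 1.0, 0.0, 0.001]
contact_force: [0.6, -0.3, -2.9]
opening: 0.297
stirrer_foot 0.73 [196.3, 275.9] [0.4985 0.2984 0.1386] [23. 10.]
stirrer_handle 0.95 [272.5, 282.7] [0.5086 0.3022 0.2306] [34. 14.]
door_key 0.85 [187.8, 253.7] [0.5256 0.2713 0.006 ] [ 51. -17.]
bead_0_center 0.84 [146.3, 322.6] [0.478  0.3474 0.018 ] [ 3. 59.]
bead_0_center 0.62 [166.8, 50.6] [0.4966 0.0543 0.018 ] [  22. -234.]
red 435 [217. 121.] [-24. -51.]
red 395 [320. 143.] [-1. 57.]
red 426 [220. 160.] [ 16. -51.]
red 407 [313. 171.] [29. 50.]
red 376 [229. 192.] [ 52. -43.]
red 148 [225. 379.] [316. -64.]
```

The foot may now sit about 14 mm off the TCP (tilted in the grip?). I'll check it over clear bench between the dish and the case, and turn to the case's yaw.

```bash

python3 -m jog '[{"translation":[0.09,-0.5,0],"twist":0,"claw":15},{"translation":[0.09,-0.75,0],"twist":0,"claw":15},{"translation":[0.09,-0.8,0],"twist":0,"claw":15},{"translation":[0.09,-0.75,0],"twist":0,"claw":15},{"translation":[0.09,-0.6,0],"twist":0,"claw":15},{"translation":[0,-0.35,0],"twist":0,"claw":15},{"translation":[0,0,0],"twist":0.8,"claw":15},{"translation":[0,0,0],"twist":0.8,"claw":15},{"translation":[0,0,0],"twist":0,"claw":15},{"translation":[0,0,0],"twist":0,"claw":15}]'
python3 - <<'E'
from h import *
np.set_printoptions(precision=4,suppress=True)
st=r.get_state();f=st['tool_pos'][2]-.039;T=R.from_quat(st['eef_rot']).as_matrix()
for n in('wrist','top','scene'):
  s=snap(n);save(s,f'v_{n}.png')
  if n=='wrist':np.savez('v.npz',**{k:s[k] for k in('img','rotation','origin','fx','fy','cx','cy','dist_coeffs')})
  for l,z in dict(stirrer_foot=f,stirrer_handle=f+.092,cutout_mouth=.06,cutout_floor=.012).items():
   for d in r.spot_point(l,n)[:1]:
    p=at_z(s,*d['location'],z);print(n,l,round(d['confidence'],2),d['location'],p,'rel tool mm',(T.T@(p-st['tool_pos'])*1000).round(1))
print(st['tool_pos'],T[:2,:2].tolist())
E
```

```text
clock: 32.07
tool_pos: [0.4924, 0.1504, 0.1756]
eef_rot: [0.088, 0.996, -0.0, -0.0]
contact_force: [0.4, 0.1, -1.9]
opening: 0.293
wrist stirrer_foot 0.73 [195.3, 279.6] [0.4773 0.1539 0.1366] rel tool mm [15.4  0.8 39. ]
wrist stirrer_handle 0.65 [274.6, 280.2] [0.4893 0.152  0.2286] rel tool mm [  3.3   1.  -53. ]
wrist cutout_mouth 0.71 [208.9, 175.6] [0.4939 0.0469 0.06  ] rel tool mm [ -19.7 -101.6  115.6]
wrist cutout_floor 0.78 [196.6, 190.5] [0.4951 0.0484 0.012 ] rel tool mm [-20.7 -99.8 163.6]
top cutout_floor 0.57 [264.6, 256.5] [0.492  0.0459 0.012 ] rel tool mm [ -18.1 -102.9  163.6]
scene stirrer_foot 0.67 [235.3, 215.5] [0.4724 0.1504 0.1366] rel tool mm [19.6 -3.5 39. ]
scene stirrer_handle 0.55 [213.0, 213.6] [0.4804 0.1495 0.2286] rel tool mm [ 11.6  -3.  -53. ]
scene cutout_mouth 0.74 [251.2, 253.7] [0.4817 0.0405 0.06  ] rel tool mm [  -8.9 -110.   115.7]
scene cutout_floor 0.72 [255.8, 252.1] [0.4977 0.0487 0.012 ] rel tool mm [-23.2 -99.2 163.6]
[0.4924 0.1504 0.1756] [[-0.9844759120388827, 0.175518304368915], [0.175518683489751, 0.9844759667447304]]
```

Tilt confirmed: the foot is 15 mm and the handle 3 mm towards the robot, so it has rocked about 7° in the jaws. I'll stand it on the clear bench here, ease the jaws so it rights itself, and regrip harder.

```bash

python3 -m jog '[{"translation":[0,0,0.5],"twist":0,"claw":15},{"translation":[0,0,0.8],"twist":0,"claw":15},{"translation":[0,0,0.8],"twist":0,"claw":15},{"translation":[0,0,0.6],"twist":0,"claw":15},{"translation":[0,0,0.3],"twist":0,"claw":15},{"translation":[0,0,0.2],"twist":0,"claw":15},{"translation":[0,0,0.07],"twist":0,"claw":15},{"translation":[0,0,0],"twist":0,"claw":15},{"translation":[0,0,0],"twist":0,"claw":15}]'
python3 -m jog '[{"translation":[0,0,0.06],"twist":0,"claw":15},{"translation":[0,0,0],"twist":0,"claw":15},{"translation":[0,0,0],"twist":0,"claw":15}]'
```

```text
clock: 33.57
tool_pos: [0.4933, 0.151, 0.046]
eef_rot: [0.089, 0.996, 0.0, 0.001]
contact_force: [0.1, 0.4, -2.0]
opening: 0.29
clock: 33.82
tool_pos: [0.493, 0.1505, 0.0433]
eef_rot: [0.09, 0.996, 0.0, 0.0]
contact_force: [0.7, -0.3, -1.6]
opening: 0.292
```

```bash

python3 -m jog '[{"translation":[0,0,0.05],"twist":0,"claw":15},{"translation":[0,0,0],"twist":0,"claw":15},{"translation":[0,0,0],"twist":0,"claw":15}]'
python3 -m jog '[{"translation":[0,0,0.04],"twist":0,"claw":15},{"translation":[0,0,0],"twist":0,"claw":15},{"translation":[0,0,0],"twist":0,"claw":15}]'
```

```text
clock: 34.07
tool_pos: [0.4927, 0.1504, 0.0408]
eef_rot: [0.089, 0.996, -0.0, 0.0]
contact_force: [0.8, 0.4, -2.4]
opening: 0.288
clock: 34.32
tool_pos: [0.4928, 0.1506, 0.0397]
eef_rot: [0.089, 0.996, -0.0, 0.0]
contact_force: [0.0, -0.5, 4.5]
opening: 0.291
```

```bash

python3 -m jog '[{"translation":[0,0,0],"twist":0,"claw":31},{"translation":[0,0,0],"twist":0,"claw":34},{"translation":[0,0,0],"twist":0,"claw":40},{"translation":[0,0,0],"twist":0,"claw":45},{"translation":[0,0,0],"twist":0,"claw":50},{"translation":[0,0,0],"twist":0,"claw":50},{"translation":[0,0,0],"twist":0,"claw":50}]'
python3 - <<'E'
from h import *
np.set_printoptions(precision=4,suppress=True)
st=r.get_state();T=R.from_quat(st['eef_rot']).as_matrix()
for n in('wrist','scene','top'):
  s=snap(n)
  for l,z in dict(stirrer_foot=0,stirrer_handle=.092,cutout_mouth=.06).items():
   for d in r.spot_point(l,n)[:1]:
    p=at_z(s,*d['location'],z);print(n,l,round(d['confidence'],2),d['location'],p,'rel tool mm',(T.T@(p-st['tool_pos'])*1000).round(1))
E
```

```text
clock: 34.9
tool_pos: [0.4926, 0.1505, 0.0391]
eef_rot: [0.089, 0.996, -0.0, -0.0]
contact_force: [-0.6, 0.0, 0.2]
opening: 0.502
wrist stirrer_handle 0.58 [244.9, 280.6] [0.475  0.1549 0.092 ] rel tool mm [ 18.1   1.2 -52.9]
wrist cutout_mouth 0.93 [284.8, 108.3] [0.4962 0.0504 0.06  ] rel tool mm [-21.3 -97.8 -20.9]
scene stirrer_foot 0.49 [261.8, 218.3] [ 0.4721  0.1529 -0.    ] rel tool mm [20.6 -1.3 39.1]
scene stirrer_handle 0.49 [244.9, 216.7] [0.4704 0.1501 0.092 ] rel tool mm [ 21.8  -4.3 -52.9]
scene cutout_mouth 0.35 [242.3, 186.4] [0.4935 0.2518 0.06  ] rel tool mm [ 17.2  99.9 -20.9]
top cutout_mouth 0.97 [265.3, 250.2] [0.4932 0.0574 0.06  ] rel tool mm [-17.2 -91.5 -20.9]
```

Upright again. The handle is about 17 mm along tool x, so I'll recentre and regrip at 60 N.

```bash

python3 -m jog '[{"translation":[0.2,0.02,0],"twist":0,"claw":50},{"translation":[0.21,0.01,0],"twist":0,"claw":50},{"translation":[0,0,0],"twist":0,"claw":50},{"translation":[0,0,0],"twist":0,"claw":50}]'
cat > rel.py <<'E'
from h import *
np.set_printoptions(precision=4,suppress=True)
st=r.get_state();T=R.from_quat(st['eef_rot']).as_matrix();f=st['tool_pos'][2]-.039
print(st['tool_pos'],T[:2,:2].round(4).tolist())
for n in('wrist','scene'):
  s=snap(n)
  for l,z in dict(stirrer_foot=f,stirrer_handle=f+.092,cutout_mouth=.06,cutout_floor=.012).items():
   for d in r.spot_point(l,n)[:1]:
    p=at_z(s,*d['location'],z);print(n,l,round(d['confidence'],2),d['location'],p,'rel tool mm',(T.T@(p-st['tool_pos'])*1000).round(1))
E
python3 rel.py
```

```text
clock: 35.83
tool_pos: [0.4767, 0.1547, 0.0393]
eef_rot: [0.089, 0.996, -0.0, 0.0]
contact_force: [0.3, 0.4, -0.6]
opening: 0.499
[0.4767 0.1547 0.0393] [[-0.9842, 0.1771], [0.1771, 0.9842]]
wrist stirrer_foot 0.77 [220.2, 274.5] [0.4798 0.1511 0.0003] rel tool mm [-3.7 -3.  39. ]
wrist stirrer_handle 0.67 [281.7, 275.7] [0.4768 0.1536 0.0923] rel tool mm [ -0.4  -1.1 -53. ]
wrist cutout_floor 0.39 [179.8, 461.0] [0.4695 0.2805 0.012 ] rel tool mm [ 29.4 122.6  27.2]
scene stirrer_foot 0.59 [261.7, 219.5] [0.4727 0.1491 0.0003] rel tool mm [ 3.  -6.1 39. ]
scene stirrer_handle 0.75 [246.5, 216.9] [0.4644 0.1485 0.0923] rel tool mm [ 11.   -8.3 -53. ]
```

```bash

python3 -m jog '[{"translation":[0,0,0],"twist":0,"claw":40},{"translation":[0,0,0],"twist":0,"claw":32},{"translation":[0,0,0],"twist":0,"claw":25},{"translation":[0,0,0],"twist":0,"claw":15},{"translation":[0,0,0],"twist":0,"claw":15},{"translation":[0,0,0],"twist":0,"claw":15},{"translation":[0,0,0],"twist":0,"claw":15}]' 60
python3 -m jog '[{"translation":[0,0,-0.3],"twist":0,"claw":15},{"translation":[0,0,-0.7],"twist":0,"claw":15},{"translation":[0,0,-0.8],"twist":0,"claw":15},{"translation":[0,0,-0.5],"twist":0,"claw":15},{"translation":[0,0,0],"twist":0,"claw":15},{"translation":[0,0,0],"twist":0,"claw":15}]'
python3 rel.py
```

```text
clock: 36.92
tool_pos: [0.4767, 0.1544, 0.0392]
eef_rot: [0.089, 0.996, -0.0, -0.0]
contact_force: [0.1, -0.4, -0.5]
opening: 0.288
clock: 37.42
tool_pos: [0.4772, 0.1546, 0.1317]
eef_rot: [0.09, 0.996, 0.0, 0.001]
contact_force: [-0.0, 0.1, -2.4]
opening: 0.291
[0.4772 0.1546 0.1317] [[-0.9839, 0.1785], [0.1785, 0.9839]]
wrist stirrer_foot 0.89 [218.9, 277.4] [0.4798 0.1533 0.0927] rel tool mm [-2.7 -0.8 39. ]
wrist stirrer_handle 0.64 [277.7, 284.5] [0.476  0.1578 0.1847] rel tool mm [  1.7   3.  -53. ]
wrist cutout_mouth 0.89 [243.3, 163.8] [0.4958 0.0498 0.06  ] rel tool mm [-36.9 -99.9  71.7]
wrist cutout_floor 0.96 [227.2, 177.8] [0.499  0.0463 0.012 ] rel tool mm [ -40.6 -102.7  119.7]
scene stirrer_foot 0.81 [243.2, 212.3] [0.4748 0.1642 0.0927] rel tool mm [ 4.2  9.  39. ]
scene stirrer_handle 0.69 [228.1, 213.4] [0.4611 0.1505 0.1847] rel tool mm [ 15.   -6.9 -53. ]
scene cutout_mouth 0.67 [247.3, 253.6] [0.4963 0.0426 0.06  ] rel tool mm [ -38.7 -106.8   71.7]
scene cutout_floor 0.68 [258.6, 251.6] [0.4869 0.0489 0.012 ] rel tool mm [ -28.2 -102.3  119.7]
```

```bash

python3 -m jog '[{"translation":[-0.15,-0.4,0],"twist":0,"claw":15},{"translation":[-0.22,-0.64,0],"twist":0,"claw":15},{"translation":[-0.22,-0.64,0],"twist":0,"claw":15},{"translation":[-0.19,-0.54,0],"twist":0,"claw":15},{"translation":[-0.1,-0.32,0],"twist":0,"claw":15},{"translation":[0,0,0.3],"twist":0,"claw":15},{"translation":[0,0,0],"twist":0,"claw":15},{"translation":[0,0,0],"twist":0,"claw":15}]'
python3 rel.py; python3 - <<'E'
from h import *
s=snap('wrist');np.savez('x.npz',**{k:s[k] for k in('img','rotation','origin','fx','fy','cx','cy','dist_coeffs')})
p=proj(s,[.4955,.047,.06])[0].round().astype(int);print(p)
g=cv2.cvtColor(s['img'],cv2.COLOR_RGB2GRAY)[p[1]-40:p[1]+44:3,p[0]-60:p[0]+63:3]
for row in g: print(''.join(' .:-=+*#%@'[min(9,int(v)//10)] for v in row))
E
```

```text
clock: 38.58
tool_pos: [0.4928, 0.0485, 0.119]
eef_rot: [0.089, 0.996, 0.0, -0.001]
contact_force: [-0.4, 0.6, -1.6]
opening: 0.289
[0.4928 0.0485 0.119 ] [[-0.9841, 0.1778], [0.1778, 0.9841]]
wrist stirrer_foot 0.94 [220.4, 276.2] [0.4963 0.0462 0.08  ] rel tool mm [-3.9 -1.7 39. ]
wrist stirrer_handle 0.61 [279.5, 281.8] [0.4924 0.0504 0.172 ] rel tool mm [  0.8   1.7 -53. ]
wrist cutout_mouth 0.88 [211.5, 277.3] [0.4961 0.0469 0.06  ] rel tool mm [-3.6 -1.  59. ]
wrist cutout_floor 0.85 [194.4, 278.1] [0.4952 0.0475 0.012 ] rel tool mm [ -2.6  -0.5 107. ]
scene stirrer_foot 0.7 [247.3, 251.1] [0.4811 0.0479 0.08  ] rel tool mm [11.4 -2.7 39. ]
scene stirrer_handle 0.84 [228.7, 251.3] [0.4802 0.0447 0.172 ] rel tool mm [ 11.9  -6.  -53. ]
scene cutout_mouth 0.56 [247.6, 253.5] [0.4951 0.0428 0.06  ] rel tool mm [-3.3 -5.2 59. ]
scene cutout_floor 0.79 [257.4, 252.5] [0.4918 0.0467 0.012 ] rel tool mm [  0.6  -2.  107. ]
[277 210]
*:::::::::::::::::::::::-=====:::::::::::
#:::::::::::::::::::::::-====-:::::::::::
%::::::::::::::::::::::::====-:::::::::::
%::::::::::::::::::::::::===
[... 321 characters left out ...]
::::::=%%*.:::::::::::::::::
@:::::::::::::.....=@@%......:::.::::::::
@::::::::::-::.....#@@@......:::.::::::::
@:--==:---=..======@@@@++++++=..:::::::::
@==========.%%%%%%%@@@@%%%%%%#..:::::::::
@-==========%%%%%%%@@@@%%%%%%%+-:-==:::::
@-=========+%%%%%%%@@@@%%%%%%%#======-:::
@==========#%%%%%%%@@@@%%%%%%%#==========
@+=========#%%%%%%%@@@@%%%%%%%%==========
@==========@%%%%%%######%%%@%@@+=========
@+========*@@@@*++**++++***@@@@@=========
@@========+@@@**++***+++****#@@@=========
@@==========@+**+****++******@===========
@%===========***+*****+******============
@@===========***+*****+******+===========
@@===-::=====****************+=====.-====
@%=-........=*****************........:==
```

Foot (0.4963, 0.0462) and mouth (0.4961, 0.0469) agree within a millimetre. Inserting in steps with force checks.

```bash

python3 -m jog '[{"translation":[0,0,0.2],"twist":0,"claw":15},{"translation":[0,0,0.2],"twist":0,"claw":15},{"translation":[0,0,0.1],"twist":0,"claw":15},{"translation":[0,0,0.1],"twist":0,"claw":15},{"translation":[0,0,0],"twist":0,"claw":15}]'
python3 -m jog '[{"translation":[0,0,0.1],"twist":0,"claw":15},{"translation":[0,0,0.1],"twist":0,"claw":15},{"translation":[0,0,0],"twist":0,"claw":15},{"translation":[0,0,0],"twist":0,"claw":15}]'; python3 rel.py
```

```text
clock: 39.55
tool_pos: [0.4947, 0.0482, 0.095]
eef_rot: [0.089, 0.996, -0.0, 0.001]
contact_force: [3.0, -0.9, -2.2]
opening: 0.289
clock: 39.88
tool_pos: [0.4948, 0.0485, 0.0867]
eef_rot: [0.09, 0.996, 0.0, 0.001]
contact_force: [6.0, -0.1, -5.6]
opening: 0.286
[0.4948 0.0485 0.0867] [[-0.9839, 0.1786], [0.1786, 0.9839]]
wrist stirrer_foot 0.83 [216.5, 279.7] [0.4958 0.0492 0.0477] rel tool mm [-0.8  0.9 39. ]
wrist stirrer_handle 0.81 [279.8, 282.7] [0.4944 0.0507 0.1397] rel tool mm [  0.6   2.2 -53. ]
wrist cutout_mouth 0.79 [225.0, 280.4] [0.4979 0.0493 0.06  ] rel tool mm [-2.8  1.4 26.7]
wrist cutout_floor 0.8 [201.7, 278.5] [0.495  0.0484 0.012 ] rel tool mm [-0.1 -0.1 74.7]
scene stirrer_foot 0.62 [251.8, 249.9] [0.487  0.0532 0.0477] rel tool mm [ 8.6  3.3 39. ]
scene stirrer_handle 0.72 [233.5, 253.5] [0.4883 0.0401 0.1397] rel tool mm [  4.8  -9.3 -53. ]
scene cutout_mouth 0.61 [249.2, 252.1] [0.4887 0.0463 0.06  ] rel tool mm [ 5.7 -3.2 26.7]
scene cutout_floor 0.71 [249.3, 194.1] [0.5034 0.2352 0.012 ] rel tool mm [ 25.  185.2  74.8]
```

In the slot by 12 mm, with 6 N pushing +x; I'll ease 1 mm that way.

```bash

python3 -m jog '[{"translation":[-0.03,0,0],"twist":0,"claw":15},{"translation":[0,0,0],"twist":0,"claw":15},{"translation":[0,0,0],"twist":0,"claw":15}]'
python3 -m jog '[{"translation":[0,0,0.1],"twist":0,"claw":15},{"translation":[0,0,0.1],"twist":0,"claw":15},{"translation":[0,0,0],"twist":0,"claw":15}]'
```

```text
clock: 40.63
tool_pos: [0.4949, 0.0483, 0.0869]
eef_rot: [0.089, 0.996, 0.0, 0.0]
contact_force: [4.4, 0.5, -4.0]
opening: 0.291
clock: 40.88
tool_pos: [0.495, 0.0488, 0.0787]
eef_rot: [0.089, 0.996, 0.001, 0.0]
contact_force: [5.9, 1.2, -4.8]
opening: 0.288
```

```bash

python3 -m jog '[{"translation":[-0.03,0,0.1],"twist":0,"claw":15},{"translation":[0,0,0.1],"twist":0,"claw":15},{"translation":[0,0,0],"twist":0,"claw":15}]'
python3 -m jog '[{"translation":[0,0,0.1],"twist":0,"claw":15},{"translation":[0,0,0.1],"twist":0,"claw":15},{"translation":[0,0,0],"twist":0,"claw":15}]'
```

```text
clock: 41.13
tool_pos: [0.4955, 0.0484, 0.0704]
eef_rot: [0.089, 0.996, 0.0, -0.0]
contact_force: [4.3, 1.2, -4.4]
opening: 0.288
clock: 41.38
tool_pos: [0.4955, 0.0483, 0.0624]
eef_rot: [0.089, 0.996, 0.0, -0.0]
contact_force: [4.1, 2.2, -4.4]
opening: 0.287
```

```bash

python3 -m jog '[{"translation":[-0.02,0,0.1],"twist":0,"claw":15},{"translation":[0,0,0.1],"twist":0,"claw":15},{"translation":[0,0,0],"twist":0,"claw":15}]'
python3 -m jog '[{"translation":[0,0,0.06],"twist":0,"claw":15},{"translation":[0,0,0],"twist":0,"claw":15},{"translation":[0,0,0],"twist":0,"claw":15}]'
python3 -m jog '[{"translation":[0,0,0.05],"twist":0,"claw":15},{"translation":[0,0,0],"twist":0,"claw":15},{"translation":[0,0,0],"twist":0,"claw":15}]'
```

```text
clock: 41.63
tool_pos: [0.4959, 0.0482, 0.0543]
eef_rot: [0.089, 0.996, 0.0, -0.001]
contact_force: [3.9, 2.9, -4.1]
opening: 0.29
clock: 41.88
tool_pos: [0.4961, 0.0481, 0.0524]
eef_rot: [0.089, 0.996, 0.0, -0.0]
contact_force: [3.8, 3.3, -5.9]
opening: 0.286
clock: 42.13
tool_pos: [0.4963, 0.0481, 0.051]
eef_rot: [0.089, 0.996, 0.0, 0.0]
contact_force: [2.3, 3.9, 0.3]
opening: 0.291
```

Floor contact appears exactly at the expected height (0.051). One firm press, then detector checks.

```bash

python3 -m jog '[{"translation":[0,0,0.04],"twist":0,"claw":15},{"translation":[0,0,0],"twist":0,"claw":15},{"translation":[0,0,0],"twist":0,"claw":15}]'
sed -i "s/f=st.*$/f=.012/" rel.py; python3 rel.py
```

```text
clock: 42.38
tool_pos: [0.4964, 0.0482, 0.0507]
eef_rot: [0.089, 0.996, -0.0, 0.001]
contact_force: [-0.4, 2.3, 14.6]
opening: 0.288
[0.4964 0.0482 0.0507] [[-0.9841, 0.1774], [0.1774, 0.9841]]
wrist stirrer_foot 0.87 [216.6, 276.4] [0.497  0.0465 0.012 ] rel tool mm [-0.8 -1.5 38.7]
wrist stirrer_handle 0.89 [278.2, 280.8] [0.495  0.0497 0.104 ] rel tool mm [  1.7   1.3 -53.3]
wrist cutout_mouth 0.71 [240.2, 278.9] [0.4952 0.0488 0.06  ] rel tool mm [ 1.3  0.4 -9.3]
wrist cutout_floor 0.75 [217.3, 278.5] [0.4978 0.0479 0.012 ] rel tool mm [-1.3  0.  38.7]
scene stirrer_foot 0.67 [252.5, 158.0] [0.4788 0.3469 0.012 ] rel tool mm [ 70.4 290.9  38.5]
scene stirrer_handle 0.42 [240.0, 253.9] [0.4914 0.0401 0.104 ] rel tool mm [  3.5  -8.9 -53.3]
scene cutout_mouth 0.56 [247.5, 252.7] [0.4953 0.0453 0.06  ] rel tool mm [ 0.6 -3.1 -9.3]
scene cutout_floor 0.73 [259.0, 254.2] [0.4863 0.0406 0.012 ] rel tool mm [ 8.7 -9.2 38.6]
```

Firm stop, foot and cutout floor coincide. Release and back off straight up.

```bash

python3 -m jog '[{"translation":[0,0,0],"twist":0,"claw":35},{"translation":[0,0,0],"twist":0,"claw":45},{"translation":[0,0,0],"twist":0,"claw":60},{"translation":[0,0,0],"twist":0,"claw":60},{"translation":[0,0,0],"twist":0,"claw":60},{"translation":[0,0,-0.3],"twist":0,"claw":60},{"translation":[0,0,-0.7],"twist":0,"claw":60},{"translation":[0,0,-0.9],"twist":0,"claw":60},{"translation":[0,0,-0.9],"twist":0,"claw":60},{"translation":[0,0,-0.9],"twist":0,"claw":60},{"translation":[0.5,0,-0.3],"twist":0,"claw":60},{"translation":[0.8,0,0],"twist":0,"claw":60},{"translation":[0.8,0,0],"twist":0,"claw":60},{"translation":[0,0,0],"twist":0,"claw":60},{"translation":[0,0,0],"twist":0,"claw":60}]'
python3 - <<'E'
from h import *
np.set_printoptions(precision=4,suppress=True)
D=np.array([.475,.288])
for n in('wrist','top','scene'):
  s=snap(n)
  for l,z in dict(stirrer_foot=.012,stirrer_handle=.104,door_key=.006,tape_measure=0,oil_bottle=0,screw_jar=0).items():
   for d in r.spot_point(l,n)[:1]: print(n,l,round(d['confidence'],2),d['location'],at_z(s,*d['location'],z))
  if n!='wrist':
   im=s['img'].astype(int);m=((im[:,:,0]>1.6*im[:,:,1])&(im[:,:,0]-im[:,:,2]>60)).astype(np.uint8)
   k,l,t,c=cv2.connectedComponentsWithStats(m)
   for i in range(1,k):
    p=at_z(s,c[i,1],c[i,0],.018)
    if t[i,4]>8 and np.linalg.norm(p[:2]-D)<.2: print(n,'red',t[i,4],np.round((p[:2]-D)*1000))
E
```

```text
clock: 44.13
tool_pos: [0.4122, 0.0621, 0.2093]
eef_rot: [0.088, 0.996, -0.001, -0.0]
contact_force: [0.9, 0.2, 0.2]
opening: 0.599
wrist stirrer_foot 0.69 [242.6, 277.9] [0.5027 0.0442 0.012 ]
wrist stirrer_handle 0.57 [272.0, 282.7] [0.4953 0.0511 0.104 ]
wrist door_key 0.61 [225.3, 452.2] [0.5207 0.2696 0.006 ]
top stirrer_foot 0.57 [266.7, 255.1] [0.4866 0.0496 0.012 ]
top stirrer_handle 0.7 [267.6, 248.6] [0.4904 0.0567 0.104 ]
top door_key 0.53 [253.4, 170.3] [0.5265 0.273  0.006 ]
top tape_measure 0.77 [200.6, 387.0] [ 0.6499 -0.2985  0.    ]
top oil_bottle 0.61 [185.5, 424.2] [ 0.6864 -0.3951  0.    ]
top screw_jar 0.89 [184.8, 191.7] [0.7075 0.2154 0.    ]
top red 33 [57. -7.]
top red 32 [ 48. -42.]
top red 35 [27. 48.]
top red 23 [ 15. -55.]
top red 43 [-3. 55.]
top red 28 [-23. -54.]
scene stirrer_foot 0.61 [258.1, 252.3] [0.489 0.047 0.012]
scene stirrer_handle 0.65 [239.2, 253.3] [0.4942 0.0423 0.104 ]
scene door_key 0.54 [248.3, 184.6] [0.5082 0.2679 0.006 ]
scene tape_measure 0.76 [233.1, 361.3] [ 0.6339 -0.2975  0.    ]
scene oil_bottle 0.58 [220.5, 393.0] [ 0.6994 -0.4062  0.    ]
scene screw_jar 0.67 [199.8, 209.3] [0.7265 0.2279 0.    ]
scene red 18 [ 50. -41.]
scene red 11 [24. 49.]
scene red 14 [-4. 55.]
scene red 13 [ 13. -53.]
scene red 11 [-28. -53.]
```

All six beads and the key are in the dish, the stirrer is seated and upright, and the bystanders have not moved. Handing in.

```bash
python3 -c "
from plant import r
print(r.finish_job(), r.get_state()['clock'])"
```

```text
the job is handed in; nothing more can be done
the job is handed in; nothing more can be done
```

The job is done and handed in at about 44 s of the 72 s allowed. I laid the key in the dish and stirred two counter-clockwise turns from the far side. Then I lifted the stirrer out, pressed it into the cutout and let go.

**Last checks that passed**
- All six beads and the key are inside the dish (six beads in the top view, five resolved in the scene view).
- The stirrer met the cutout floor at the expected height with a firm 15 N stop, and its handle stands above the cutout in all three cameras.
- The tape measure, oil bottle and jar read the same as at the start, within detector noise.

**What went wrong or disagreed**
- **Fingertips:** they end about 37 mm short of the reported TCP, so the first try at the key closed on air. I found the bench by force and then gripped the bow.
- **Tilt while stirring:** the stirrer tilted about 7° in the jaws, so its foot ended about 15 mm towards the robot and the end of the second turn was narrower on the far side than the planned 40 mm. I stood it on clear bench between the dish and the case to right itself, then regripped it before inserting.
- **Beads swept:** bead positions clearly changed, but one bead stayed near 90° and may hardly have been carried along.
- **Camera agreement:** the detectors disagreed by up to about 15 mm on some points, so I trusted the wrist camera and the forces. The last stages were checked without viewing pictures, because the viewing limit was used up.

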